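# Open the push-and-turn cap of a solvent bottle

### The job

Open the square solvent bottle in the bench stand: push its child-resistant cap down firmly, turn it anticlockwise while it is held down until it comes free, lift it off and set it down gently, right way up (open side down), flat in the wide steel dish. The bottle sits on a soft pad and its neck is brittle, so feel for the firm stop and press no harder than it needs. Leave the dish where it stands and do not disturb anything else on the bench.

Things in the scene. Friction and masses are not known exactly. Their poses are not given: they have to be found in the camera images.
- cap: white ribbed child-resistant push-and-turn cap on the square amber bottle: 54 mm across, 28 mm tall, about 40 g. Origin at the centre of its lower edge, z up along its axis; its top is 28 mm above. Its x axis runs through two inner lugs, 180 degrees apart, that hook under the neck's flange and lock it against turning unless held at least 4.5 mm down into the neck.
- cap_top (a point): centre of the cap's flat top. Springing: a plug in the neck pushes the cap up with 9 N when closed, 14 N at the end of its 7 mm travel, where it meets the hard neck rim. Held down, it turns anticlockwise seen from above; it comes free from 45 to 130 degrees (60 to 75 is best); the plug then lifts it up to 4 mm and it draws straight up. Clockwise is blocked.
- bottle: square amber bottle, 88 x 88 mm, 112 mm tall to the top of the shoulder; origin at the centre of its underside, z up. Closed, the cap's x axis lies along the bottle's x axis and the cap's origin is 122 mm above this origin. It can neither turn nor leave the stand. The brittle neck cracks if cap and bottle bear on each other with more than 35 N.
- neck_rim (a point): centre of the rim of the bottle's neck, 139 mm above the bottle's origin. The bottle stands in a heavy square aluminium stand (base 130 mm, walls 70 mm high) on a low grey plinth, on a soft pad: from about 6 N of push it sinks 2 to 28 mm, differently each time, and stays down; only on the firm pad does the cap go into the neck. So find the depth by force: 17 to 20 N down is enough.
- dish: wide shallow round steel dish, 112 mm across the rim, flat floor about 98 mm across and 4 mm above the bench, rim 11 mm high; loose, 0.2 kg; origin under its centre, z up. It may stand near or far on the robot's right.
- beaker: glass beaker, 68 mm across, 85 mm tall, standing; origin under its centre. Bystander.
- small_bottle: small round amber bottle, 48 mm across, 105 mm tall, standing; origin under its centre. Bystander.
- spatula: slim steel lab spatula, 170 mm long, 14 mm wide, lying along its own x; origin at its middle, underneath. Bystander.
- tall_bottle: tall round amber bottle with a white cap, 84 mm across, 190 mm tall, standing directly on the bench; origin under its centre. Bystander.
- marker: black marker pen, 16 mm thick, 130 mm long, lying along its own x; origin at its middle. Bystander.
- small_dish: small round steel dish, 50 mm across and 11 mm high, too small for the cap; origin under its centre. Bystander; it may stand where the wide dish would otherwise be.

How it is judged:
By the outcome, as a careful person would: the job done as asked, in the order asked, and still so for the second after the job is handed in, with the robot touching nothing.
It also fails if it takes over 64 s, if anything falls off the work surface, if the arm or the gripper's body presses on something with over 40 N, if the wrist force passes 120 N, or if a joint passes its speed limit or range.

### The arm

A 6-joint arm with a two-finger parallel gripper is mounted at the origin on the work surface. World frame = base frame: x ahead of the robot, y to its left, z up, the work surface at z = 0. Lengths are in m, angles in rad, forces in N, time in s.
With the tool pointing down it reaches from about 0.35 to 0.85 m from the base axis. Payload 8.1 kg.
Tool frame: the origin (TCP) lies at the very end of the fingers, on their centre line; the grasp point (between the pads) lies grip_depth behind it (grip_depth is the distance from the TCP to the grasp point, in m); y points along the fingers, z is the direction in which the jaws open and shut, and the axes are right-handed (so a half turn about y gives the same grasp; the last joint's range is limited). The gripper opens to 85 mm and grips with 20 to 120 N. Pads are 22 mm wide; open, the fingers measure 114 mm over their backs; the gripper's body (76 mm by 85 mm) begins 54 mm behind the grasp point. The pads swing forward as they close: fully open they stand 13 mm farther back than shut.
Start: joints at [1.259, 0.13, 1.488, -0, 1.523, -0.085], TCP at [0.135, 0.585, 0.2] pointing down, gripper open.
Joint ranges: [-2.96, 2.96], [-0.89, 2.26], [0.02, 2.5], [-1.34, 4.48], [0, 2.73], [-2.66, 2.66]. Speed limits (rad/s): [2.39, 2.39, 2.79, 3.14, 3.14, 3.14].

### API

Orientations are given as a unit quaternion [x, y, z, w].
In Python, from rig import observe, get_image, hand_in, grip_depth gives the robot as it stands.
- The arm moves only by the shell command python3 -m creep 'ROWS' [FORCE]. ROWS is JSON, a list of rows, each an object with "jaw": the opening, from 0 (shut) to 1 (fully open); "travel": the shift along the world's x, y, z in mm, a list of three; "delta_rot": the turn, a rotation vector about the world's x, y, z in degrees, a list of three. In form: [{"jaw": jaw, "travel": [dx, dy, dz], "delta_rot": [wx, wy, wz]}, ...]. A call has exactly 5 rows; each row is the pose to reach, as a shift and turn from the pose commanded when the call began; what a row does not reach only later rows make up. A row lasts 1/12 s, in which the tool goes at most 41.7 mm and 7.16 degrees, less where a joint would pass 70% of its speed; a pose out of reach is approached as far as the arm can. A call with a gripper value outside its range is refused whole. The fingers move at their own pace and stop on an object; FORCE is the grip in N (left out, the last holds). Time passes only in rows, so rows that repeat a pose let the fingers close, or fill a call up. It gives the time, the measured TCP pose, the force and the opening at its end, in the units of the state.
- observe(): the state, without advancing time (a new reading comes with each control period).
- get_image(name): name is "scene" or "top"; returns a dict with "image" (420x560x3 uint8, blue, green, red), "fov_y" (degrees; the focal length in pixels is half the picture's height over the tangent of half this angle, whatever the lens; pixels are square), "cx", "cy" (the principal point, pixels), "eye" and "attitude" of the camera in the world. Camera axes: x right, y up, looking along -z (the intrinsics and any distortion apply to the point x, -y, -z); pixel columns grow to the right and rows downward; lengths in m; the calibration is good to about 2 mm. A picture is of the moment at which its call begins. There is no depth.
- hand_in(): hands the job in, once; it reports no verdict.
The state is a dict: "time": time; "joint_pos": joint angles; "joint_vel": joint speeds; "joint_efforts": joint torques, N m; "position": TCP position; "eef_rot": TCP orientation; "wrist_force": force on the tool from outside, world axes, zero at the start; "moment": the same for the moment, N m; "width": opening from 0.0 (shut) to 1.0 (fully open).
Only numpy, scipy, OpenCV 4.12 (cv2) and the standard library are available. Lean on these libraries where they do the work, as an engineer would, in place of code of your own. Each camera call takes 0.05 s, during which the arm holds its last target.

## Working session

There is one attempt and no reset: what is moved stays moved. The work goes in short steps, Python scripts to look and compute and a shell command to move; the robot and the scene stay as the last step left them, time stands still between calls to the robot, and variables do not carry over. Pictures are saved under pics/ and viewed, and the job is handed in when it is done.

```bash
mkdir -p pics; ls; python3 - <<'E'
from rig import observe,get_image,grip_depth
import cv2
print(observe(),grip_depth)
for n in("scene","top"):
    d=get_image(n); cv2.imwrite(f"pics/{n}0.png",d["image"]); d.pop("image"); print(n,d)
E
```

```text
pics
{'time': 0.0, 'joint_pos': array([ 1.25862836e+00,  1.31158696e-01,  1.48931414e+00, -2.29179797e-05,
        1.52296358e+00, -8.54121884e-02]), 'joint_vel': array([-0.00092499,  0.00028957,  0.00116785,  0.00155229,  0.00079527,
        0.00087982]), 'joint_efforts': array([-1.46957147e-03, -5.69366598e+01, -5.00570011e+01, -2.26012726e-04,
        1.40061820e-02,  4.47768559e-05]), 'position': array([0.13469687, 0.58405972, 0.1991268 ]), 'eef_rot': array([ 0.70320726, -0.080119  ,  0.0798774 , -0.70192599]), 'wrist_force': array([-0.13788296,  0.41590324,  0.08817013]), 'moment': array([0.03063984, 0.00358867, 0.06417453]), 'width': 0.9996514992953549} 0.0187
scene {'fov_y': 44.592601318976314, 'cx': 270.29831171773117, 'cy': 215.79080192570606, 'eye': array([1.44221738, 0.26001129, 1.24908932]), 'attitude': array([0.2100481 , 0.26276693, 0.74073276, 0.58150521])}
top {'fov_y': 51.175278775091755, 'cx': 272.4763558385563, 'cy': 215.74112842017848, 'eye': array([0.45230725, 0.02492571, 1.1850888 ]), 'attitude': array([ 0.03111736, -0.01892916, -0.69727827,  0.71587458])}
```

View pics/scene0.png

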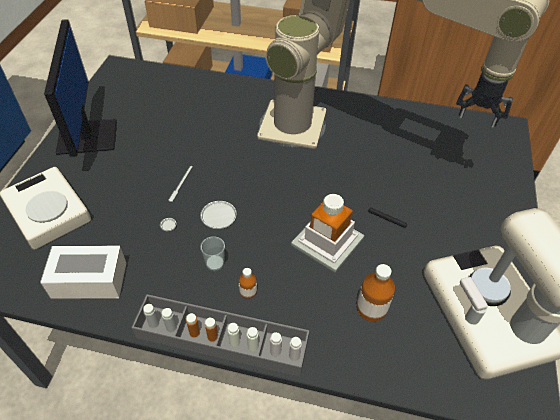

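View pics/top0.png

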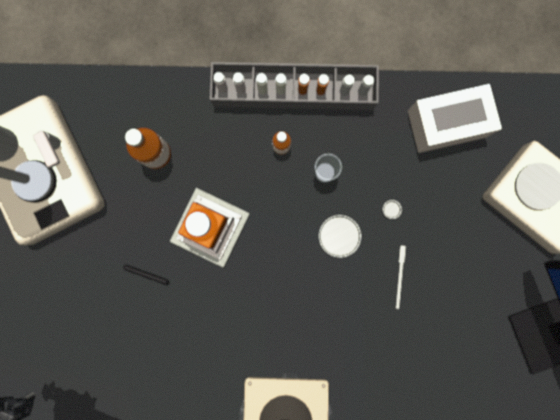

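```bash
cat > h.py <<'E'
import numpy as np,cv2
from scipy.spatial.transform import Rotation as R
from rig import get_image,observe,grip_depth
def ray(d,uv):
    f=210/np.tan(np.radians(d["fov_y"]/2)); u,v=uv
    r=R.from_quat(d["attitude"]).apply([(u-d["cx"])/f,-(v-d["cy"])/f,-1.]); return r/np.linalg.norm(r)
def plane(d,uv,z):
    r=ray(d,uv); return d["eye"]+r*(z-d["eye"][2])/r[2]
def tri(d1,p1,d2,p2):
    A=[];b=[];
    for d,p in((d1,p1),(d2,p2)):
        r=ray(d,p);M=np.eye(3)-np.outer(r,r);A.append(M);b.append(M@d["eye"])
    x=np.linalg.solve(A[0]+A[1],b[0]+b[1])
    return x,[np.linalg.norm(M@x-bb) for M,bb in zip(A,b)]
def proj(d,X):
    f=210/np.tan(np.radians(d["fov_y"]/2)); c=R.from_quat(d["attitude"]).inv().apply(np.asarray(X)-d["eye"])
    return d["cx"]-f*c[0]/c[2], d["cy"]+f*c[1]/c[2]
E
python3 - <<'E'
from h import *
s=cv2.imread("pics/scene0.png");t=cv2.imread("pics/top0.png")
def crop(im,x,y,w,h,k): return cv2.resize(im[y:y+h,x:x+w],None,fx=k,fy=k,interpolation=cv2.INTER_CUBIC)
a=crop(s,285,185,80,85,7);b=crop(t,165,185,90,85,7)
cv2.imwrite("pics/cs.png",a);cv2.imwrite("pics/ct.png",b)
cv2.imwrite("pics/cd.png",np.hstack([crop(s,190,190,60,50,6),crop(t,310,206,65,50,6)]))
E
```

```text
(no output)
```

View pics/cs.png

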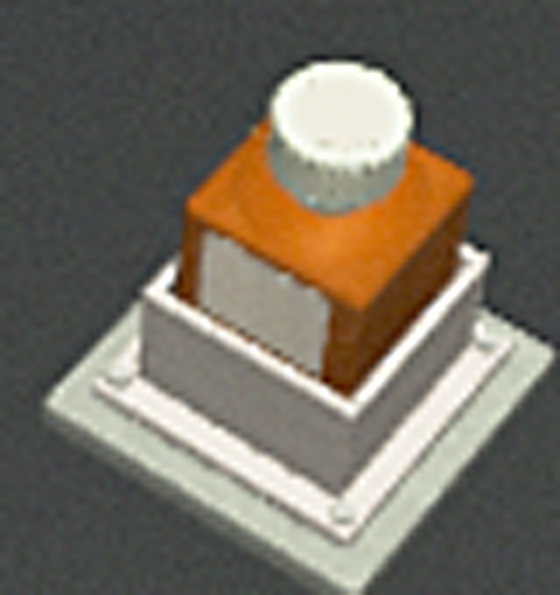

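View pics/ct.png

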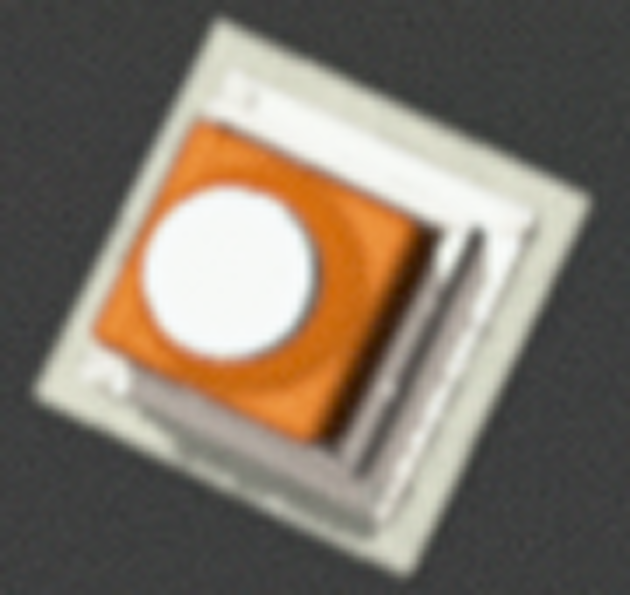

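View pics/cd.png

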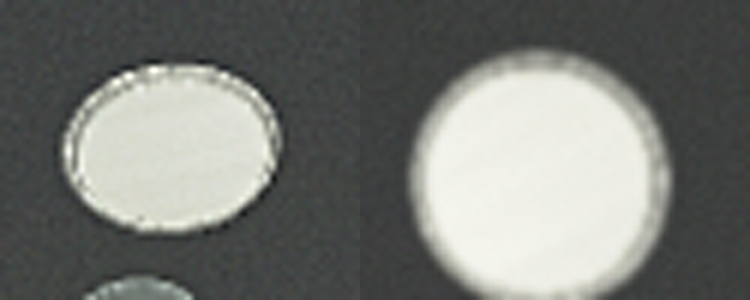

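```bash
python3 - <<'E'
from h import *
s=get_image("scene");t=get_image("top")
c=lambda p,x,y:((p[0]+.5)/7-.5+x,(p[1]+.5)/7-.5+y)
# cap top: scene bright ellipse, top disc
g=cv2.imread("pics/top0.png");gs=cv2.imread("pics/scene0.png")
def blob(im,x,y,w,h,f,ksize=8):
    m=np.zeros(im.shape[:2],np.uint8);k=cv2.resize(im[y:y+h,x:x+w],None,fx=ksize,fy=ksize,interpolation=cv2.INTER_CUBIC)
    mk=f(k).astype(np.uint8)*255
    cs,_=cv2.findContours(mk,cv2.RETR_EXTERNAL,cv2.CHAIN_APPROX_NONE);q=max(cs,key=cv2.contourArea)
    e=cv2.fitEllipse(cv2.convexHull(q));
    return ((e[0][0]+.5)/ksize-.5+x,(e[0][1]+.5)/ksize-.5+y),np.array(e[1])/ksize,e[2]
white=lambda th:(lambda k:(k.min(2)>th))
for th in(150,180,200):
    pt=blob(g,180,205,36,38,white(th)); 
    ps=blob(gs,320,190,28,26,white(th))
    print(th,pt,ps,tri(t,pt[0],s,ps[0]))
for th in(90,110,130):
    pt=blob(g,312,208,56,56,white(th)); ps=blob(gs,195,196,50,38,white(th))
    X,e=tri(t,pt[0],s,ps[0])
    print('dish',th,pt,ps,X,e, plane(t,pt[0],.011),plane(s,ps[0],.011))
T=[(208,122),(424,228),(318,440),(96,332)]
S=[None,(190,205),(360,310),(475,180)]
Ct=[c(p,165,185) for p in T];
Cs=[c(p,285,185) for p in S[1:]]
for z in(.12,.13,.14,.15,.16):
    P=np.array([plane(t,p,z)[:2] for p in Ct]);print(z,P.mean(0),np.linalg.norm(np.roll(P,-1,0)-P,axis=1),np.degrees(np.arctan2(*(np.roll(P,-1,0)-P).T[::-1])))
    Q=np.array([plane(s,p,z)[:2] for p in Cs]);print('   P',P.round(3).tolist(),'Q',Q.round(3).tolist())
E
```

```text
150 ((197.1149787902832, 223.49908447265625), array([24.28045845, 24.78579712]), 31.678787231445312) ((333.434983253479, 201.25850009918213), array([15.96075916, 19.82403374]), 100.90341186523438) (array([0.50066505, 0.21630404, 0.18317245]), [np.float64(0.0007645649326902632), np.float64(0.0007645649326902698)])
180 ((197.09990882873535, 223.4785385131836), array([23.59499741, 24.15216255]), 37.87883377075195) ((333.4481534957886, 201.0566110610962), array([15.17917156, 19.43915367]), 99.4168701171875) (array([0.5006635 , 0.2162206 , 0.18399007]), [np.float64(0.0008005815298928196), np.float64(0.0008005815298928147)])
200 ((197.06952285766602, 223.47439575195312), array([23.09089851, 23.64797592]), 35.65985107421875) ((333.4639263153076, 200.97672843933105), array([14.75761127, 19.24323082]), 99.4202880859375) (array([0.50065512, 0.21622899, 0.18431838]), [np.float64(0.000801248890271549), np.float64(0.0008012488902716271)])
dish 90 ((339.53972816467285, 235.78168869018555), array([43.80258179, 44.36052704]), 136.1495819091797) ((218.13121223449707, 214.17486572265625), array([28.70
[... 1561 characters left out ...]
480428 0.08118625] [-114.57310406  155.32563048   65.82309548  -25.94195167]
   P [[0.554, 0.233], [0.52, 0.157], [0.447, 0.191], [0.481, 0.268]] Q [[0.523, 0.163], [0.56, 0.238], [0.483, 0.273]]
0.15 [0.50014199 0.21035039] [0.082211   0.07980579 0.08399283 0.08040942] [-114.57310406  155.32563048   65.82309548  -25.94195167]
   P [[0.553, 0.231], [0.519, 0.156], [0.447, 0.189], [0.481, 0.266]] Q [[0.532, 0.164], [0.568, 0.238], [0.491, 0.273]]
0.16 [0.49967986 0.208559  ] [0.08141676 0.07903478 0.08318137 0.07963258] [-114.57310406  155.32563048   65.82309548  -25.94195167]
   P [[0.552, 0.229], [0.519, 0.155], [0.447, 0.188], [0.481, 0.263]] Q [[0.54, 0.165], [0.576, 0.239], [0.5, 0.273]]
```

```bash
python3 - <<'E'
from h import *
o=observe();print(R.from_quat(o["eef_rot"]).as_matrix().round(4))
s=get_image("scene");t=get_image("top")
print('tall',tri(t,(135,137),s,(383,270)),'beaker',plane(t,(326,178),0),plane(s,(213,265),0),'smalldish',plane(t,(392,209),.01))
print('small_bottle',plane(t,(283,140),.1))
E
```

```text
[[ 9.744e-01 -4.000e-04  2.248e-01]
 [-2.248e-01 -1.200e-03  9.744e-01]
 [-1.000e-04 -1.000e+00 -1.200e-03]]
tall (array([0.69767581, 0.36984416, 0.18669435]), [np.float64(0.0022854930862751177), np.float64(0.00228549308627506)]) beaker [ 0.64272812 -0.09632858  0.        ] [ 6.67094450e-01 -9.27925460e-02  2.22044605e-16] smalldish [ 0.56169408 -0.27317595  0.01      ]
small_bottle [0.72026312 0.02338757 0.1       ]
```

```bash
python3 -m creep '[{"jaw":1,"travel":[20,-20,28],"delta_rot":[0,0,0]},{"jaw":1,"travel":[45,-45,50],"delta_rot":[0,0,0]},{"jaw":1,"travel":[74,-74,50],"delta_rot":[0,0,-7]},{"jaw":1,"travel":[103,-103,50],"delta_rot":[0,0,-14]},{"jaw":1,"travel":[132,-132,50],"delta_rot":[0,0,-20]}]' 30
python3 -m creep '[{"jaw":1,"travel":[29,-29,0],"delta_rot":[0,0,-5]},{"jaw":1,"travel":[58,-58,0],"delta_rot":[0,0,-10]},{"jaw":1,"travel":[87,-87,0],"delta_rot":[0,0,-10]},{"jaw":1,"travel":[116,-116,0],"delta_rot":[0,0,-10]},{"jaw":1,"travel":[145,-145,0],"delta_rot":[0,0,-10]}]'
python3 -m creep '[{"jaw":1,"travel":[25,-25,0],"delta_rot":[0,0,0]},{"jaw":1,"travel":[50,-50,0],"delta_rot":[0,0,0]},{"jaw":1,"travel":[75,-78,0],"delta_rot":[0,0,0]},{"jaw":1,"travel":[89,-92,0],"delta_rot":[0,0,0]},{"jaw":1,"travel":[89,-92,0],"delta_rot":[0,0,0]}]'
python3 - <<'E'
from h import *
o=observe();print(o["joint_pos"].round(3),o["wrist_force"].round(2));M=R.from_quat(o["eef_rot"]).as_matrix();print(M.round(4), o["position"])
for n in("scene","top"):
    cv2.imwrite(f"pics/{n}1.png",get_image(n)["image"])
E
```

```text
time: 0.72
position: [0.2678, 0.4516, 0.2509]
eef_rot: [-0.677, 0.202, -0.203, 0.678]
wrist_force: [1.1, 0.9, -0.4]
width: 1.002
time: 1.13
position: [0.413, 0.306, 0.2504]
eef_rot: [-0.658, 0.259, -0.259, 0.658]
wrist_force: [0.9, 0.2, 1.1]
width: 0.998
time: 1.55
position: [0.5032, 0.2121, 0.2498]
eef_rot: [0.658, -0.26, 0.261, -0.657]
wrist_force: [-0.1, 0.3, -0.3]
width: 1.0
[ 3.060e-01 -3.100e-02  1.565e+00 -1.000e-03  1.607e+00 -5.100e-01] [-0.13  0.27 -0.29]
[[ 7.284e-01  4.000e-04  6.851e-01]
 [-6.851e-01 -1.400e-03  7.284e-01]
 [ 1.200e-03 -1.000e+00 -7.000e-04]] [0.5032409  0.21213676 0.24981845]
```

```bash
python3 -m creep '[{"jaw":1,"travel":[0,0,0],"delta_rot":[0,0,0]},{"jaw":1,"travel":[0,0,0],"delta_rot":[0,0,0]},{"jaw":1,"travel":[0,0,0],"delta_rot":[0,0,0]},{"jaw":1,"travel":[0,0,0],"delta_rot":[0,0,0]},{"jaw":1,"travel":[0,0,0],"delta_rot":[0,0,0]}]' 30
python3 - <<'E'
from h import *
o=observe();print(o["position"],o["wrist_force"])
I=[]
for n in("scene","top"):
    d=get_image(n);I.append(d["image"]); p=proj(d,o["position"]);print(n,p)
    x,y=map(int,p);I[-1]=cv2.resize(I[-1][y-55:y+55,x-50:x+50],None,fx=4,fy=4,interpolation=cv2.INTER_CUBIC)
cv2.imwrite("pics/g1.png",np.hstack(I))
E
```

```text
time: 2.07
position: [0.5005, 0.2163, 0.2503]
eef_rot: [-0.658, 0.259, -0.259, 0.658]
wrist_force: [0.4, -0.0, -0.1]
width: 0.999
[0.50051735 0.21629409 0.25033828] [ 0.42756522 -0.02996136 -0.0660741 ]
scene (np.float64(335.7054561466958), np.float64(184.6678770327429))
top (np.float64(190.8755049491408), np.float64(221.96837360480515))
```

View pics/g1.png

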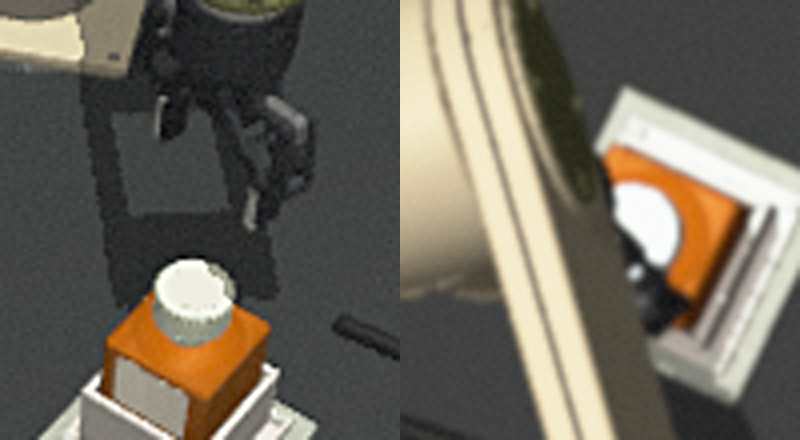

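```bash
python3 -m creep '[{"jaw":1,"travel":[0,0,-20],"delta_rot":[0,0,0]},{"jaw":1,"travel":[0,0,-40],"delta_rot":[0,0,0]},{"jaw":1,"travel":[0,0,-60],"delta_rot":[0,0,0]},{"jaw":1,"travel":[0,0,-75],"delta_rot":[0,0,0]},{"jaw":1,"travel":[0,0,-75],"delta_rot":[0,0,0]}]' 20
python3 -m creep '[{"jaw":1,"travel":[0,0,-7],"delta_rot":[0,0,0]},{"jaw":1,"travel":[0,0,-14],"delta_rot":[0,0,0]},{"jaw":1,"travel":[0,0,-20],"delta_rot":[0,0,0]},{"jaw":1,"travel":[0,0,-20],"delta_rot":[0,0,0]},{"jaw":1,"travel":[0,0,-20],"delta_rot":[0,0,0]}]' 20
python3 - <<'E'
from h import *
o=observe();print(o["position"],o["wrist_force"])
I=[]
for n in("scene","top"):
    d=get_image(n);I.append(d["image"]); p=proj(d,o["position"]);print(n,p)
    x,y=map(int,p);I[-1]=cv2.resize(I[-1][y-55:y+55,x-50:x+50],None,fx=4,fy=4,interpolation=cv2.INTER_CUBIC)
cv2.imwrite("pics/g2.png",np.hstack(I))
E
```

```text
time: 2.58
position: [0.4986, 0.215, 0.1711]
eef_rot: [0.659, -0.261, 0.257, -0.657]
wrist_force: [-0.6, -0.9, -0.8]
width: 1.002
time: 3.0
position: [0.5009, 0.2157, 0.1553]
eef_rot: [0.658, -0.259, 0.259, -0.658]
wrist_force: [-0.3, -0.2, 0.5]
width: 0.999
[0.50089758 0.2156529  0.15529309] [-0.34067637 -0.19596226  0.51695661]
scene (np.float64(331.9120851177196), np.float64(207.83794228640693))
top (np.float64(199.29088258271), np.float64(224.10374566705113))
```

View pics/g2.png

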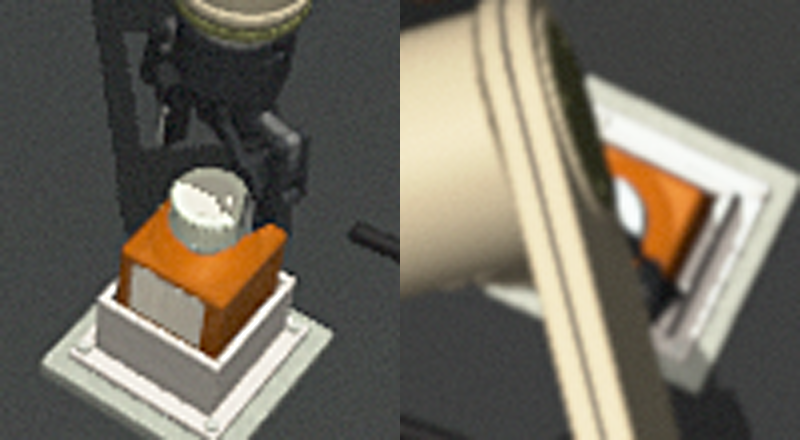

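```bash
python3 -m creep '[{"jaw":0.9,"travel":[0,0,0],"delta_rot":[0,0,0]},{"jaw":0.8,"travel":[0,0,0],"delta_rot":[0,0,0]},{"jaw":0.72,"travel":[0,0,0],"delta_rot":[0,0,0]},{"jaw":0.7,"travel":[0,0,0],"delta_rot":[0,0,0]},{"jaw":0.68,"travel":[0,0,0],"delta_rot":[0,0,0]}]' 20
python3 -m creep '[{"jaw":0.67,"travel":[0,0,0],"delta_rot":[0,0,0]},{"jaw":0.66,"travel":[0,0,0],"delta_rot":[0,0,0]},{"jaw":0.65,"travel":[0,0,0],"delta_rot":[0,0,0]},{"jaw":0.64,"travel":[0,0,0],"delta_rot":[0,0,0]},{"jaw":0.63,"travel":[0,0,0],"delta_rot":[0,0,0]}]' 20
```

```text
time: 3.52
position: [0.5009, 0.2157, 0.1553]
eef_rot: [-0.658, 0.259, -0.259, 0.658]
wrist_force: [0.1, -0.4, -0.1]
width: 0.68
time: 3.93
position: [0.5009, 0.2156, 0.1551]
eef_rot: [0.658, -0.259, 0.259, -0.658]
wrist_force: [-0.3, 0.4, 0.7]
width: 0.63
```

```bash
python3 -m creep '[{"jaw":0.62,"travel":[0,0,0],"delta_rot":[0,0,0]},{"jaw":0.6,"travel":[0,0,0],"delta_rot":[0,0,0]},{"jaw":0.58,"travel":[0,0,0],"delta_rot":[0,0,0]},{"jaw":0.56,"travel":[0,0,0],"delta_rot":[0,0,0]},{"jaw":0.56,"travel":[0,0,0],"delta_rot":[0,0,0]}]' 20
python3 - <<'E'
from h import *
o=observe();print(o)
I=[]
for n in("scene","top"):
    d=get_image(n);I.append(d["image"]); p=proj(d,o["position"]);print(n,p)
    x,y=map(int,p);I[-1]=cv2.resize(I[-1][y-55:y+55,x-50:x+50],None,fx=4,fy=4,interpolation=cv2.INTER_CUBIC)
cv2.imwrite("pics/g3.png",np.hstack(I))
E
```

```text
time: 4.35
position: [0.5009, 0.2157, 0.1552]
eef_rot: [-0.658, 0.259, -0.259, 0.658]
wrist_force: [-0.2, -0.3, -0.5]
width: 0.56
{'time': 4.35, 'joint_pos': array([ 3.12539010e-01,  8.14750402e-03,  1.69871973e+00,  3.66038516e-06,
        1.43470546e+00, -5.07897145e-01]), 'joint_vel': array([-0.00154971,  0.00024555,  0.00132802, -0.00086443,  0.00130149,
       -0.00148732]), 'joint_efforts': array([ 1.87901314e-03, -4.96164215e+01, -4.91835415e+01, -3.23701242e-04,
        7.46437127e-04, -1.73476047e-05]), 'position': array([0.50089812, 0.21566299, 0.15518766]), 'eef_rot': array([-0.65791606,  0.2591078 , -0.25911708,  0.657927  ]), 'wrist_force': array([-0.20906122, -0.29192466, -0.46456194]), 'moment': array([-0.05160278, -0.00767268, -0.01919919]), 'width': 0.5602488415644529}
scene (np.float64(331.91190578363995), np.float64(207.8630658961779))
top (np.float64(199.2947961670544), np.float64(224.10572870961536))
```

View pics/g3.png

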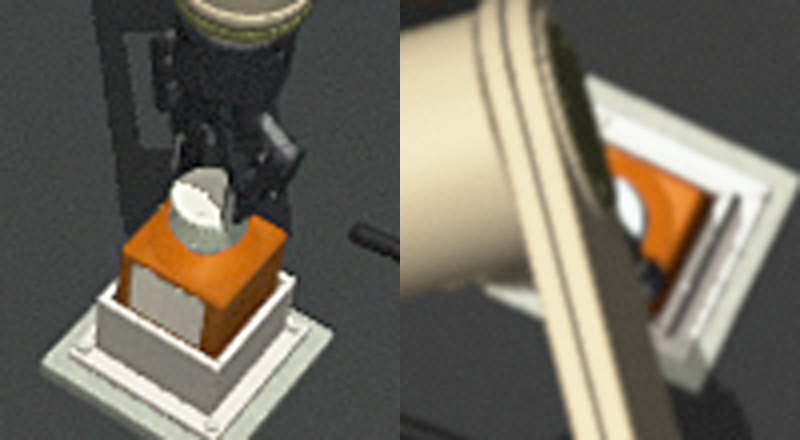

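```bash
python3 -m creep '[{"jaw":0.55,"travel":[0,0,0],"delta_rot":[0,0,0]},{"jaw":0.54,"travel":[0,0,0],"delta_rot":[0,0,0]},{"jaw":0.53,"travel":[0,0,0],"delta_rot":[0,0,0]},{"jaw":0.52,"travel":[0,0,0],"delta_rot":[0,0,0]},{"jaw":0.51,"travel":[0,0,0],"delta_rot":[0,0,0]}]' 20
python3 -c "
from h import *
o=observe();print(o['wrist_force'],o['moment'],o['width'],o['position'])"
```

```text
time: 4.87
position: [0.5009, 0.2156, 0.1552]
eef_rot: [0.658, -0.259, 0.259, -0.658]
wrist_force: [-0.5, 0.1, -0.3]
width: 0.512
[-0.51321892  0.13408428 -0.28555522] [-0.01851299 -0.00229413  0.01777762] 0.5121513836194599 [0.50089449 0.21562453 0.15518541]
```

```bash
python3 - <<'E'
from h import *
o=observe()
d=get_image("scene");p=proj(d,o["position"]);im=d["image"]
M=R.from_quat(o["eef_rot"]).as_matrix()
x0,y0=295,160
for z in(.156,.184):
  for k in range(36):
    a=k*np.pi/18;q=proj(d,[.5007+.027*np.cos(a),.2162+.027*np.sin(a),z]);
    print(end='')
    im=im.copy()
I=cv2.resize(im[y0:y0+75,x0:x0+80],None,fx=8,fy=8,interpolation=cv2.INTER_CUBIC)
for z in(.156,.184):
  for k in range(36):
    a=k*np.pi/18;q=proj(d,[.5007+.027*np.cos(a),.2162+.027*np.sin(a),z]);cv2.circle(I,(int((q[0]-x0+.5)*8),int((q[1]-y0+.5)*8)),1,(0,0,255) if z>.17 else (0,255,0),-1)
for sgn in(1,-1):
  X=o["position"]+sgn*M[:,2]*.027; 
  for dz,c in((0,(255,0,0)),(.0187,(255,0,255))):
    q=proj(d,X+[0,0,dz]);cv2.circle(I,(int((q[0]-x0+.5)*8),int((q[1]-y0+.5)*8)),4,c,-1)
cv2.imwrite("pics/g4.png",I)
E
```

```text
(no output)
```

View pics/g4.png

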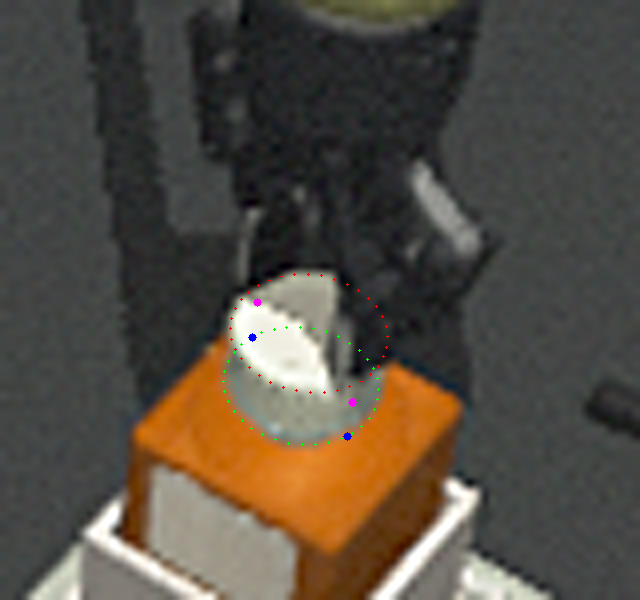

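```bash
python3 - <<'E'
from h import *
o=observe();d=get_image("scene");M=R.from_quat(o["eef_rot"]).as_matrix()
n=M[:,0];P=o["position"]
for nm,p in(("near tip low",(355,378)),("near tip R",(382,365)),("near tip left",(338,365)),("far outer tip",(245,275)),("knuckle near",(490,245))):
  for off in(-.011,0,.011):
    uv=(p[0]/8-.5+295,p[1]/8-.5+160);r=ray(d,uv);k=((P+n*off-d["eye"])@n)/(r@n);X=d["eye"]+k*r;print(nm,off,'s',((X-P)@M[:,2]*1e3).round(1),'z',(X[2]*1e3).round(1))
E
```

```text
near tip low -0.011 s 15.2 z 167.9
near tip low 0 s 26.1 z 185.7
near tip low 0.011 s 36.9 z 203.5
near tip R -0.011 s 26.9 z 186.3
near tip R 0 s 37.5 z 203.7
near tip R 0.011 s 48.1 z 221.2
near tip left -0.011 s 6.1 z 165.9
near tip left 0 s 17.0 z 183.7
near tip left 0.011 s 28.0 z 201.5
far outer tip -0.011 s -46.9 z 163.2
far outer tip 0 s -35.0 z 181.0
far outer tip 0.011 s -23.2 z 198.9
knuckle near -0.011 s 64.5 z 282.0
knuckle near 0 s 74.5 z 297.9
knuckle near 0.011 s 84.5 z 313.8
```

```bash
python3 -m creep '[{"jaw":0.6,"travel":[0,0,15],"delta_rot":[0,0,0]},{"jaw":0.6,"travel":[0,0,40],"delta_rot":[0,0,0]},{"jaw":0.6,"travel":[0,0,70],"delta_rot":[0,0,0]},{"jaw":0.6,"travel":[0,0,70],"delta_rot":[0,0,0]},{"jaw":0.6,"travel":[0,0,70],"delta_rot":[0,0,0]}]' 20
python3 - <<'E'
from h import *
o=observe();d=get_image("scene");M=R.from_quat(o["eef_rot"]).as_matrix();print(o["position"],o["width"])
im=d["image"];x0,y0=295,130
I=cv2.resize(im[y0:y0+75,x0:x0+80],None,fx=8,fy=8,interpolation=cv2.INTER_CUBIC);I=np.clip(I.astype(float)*1.6+20,0,255).astype(np.uint8)
for s in(-.0255,.0255):
  for dx in(-.011,.011):
    for dz,c in((0,(255,0,0)),(.02,(255,0,255))):
      q=proj(d,o["position"]+s*M[:,2]+dx*M[:,0]+[0,0,dz]);cv2.circle(I,(int((q[0]-x0+.5)*8),int((q[1]-y0+.5)*8)),4,c,-1)
cv2.imwrite("pics/g5.png",I)
E
```

```text
time: 5.38
position: [0.5024, 0.2161, 0.2278]
eef_rot: [-0.657, 0.258, -0.26, 0.659]
wrist_force: [0.0, 0.8, -1.5]
width: 0.6
[0.50239078 0.21613934 0.22783812] 0.5997875048318281
```

View pics/g5.png

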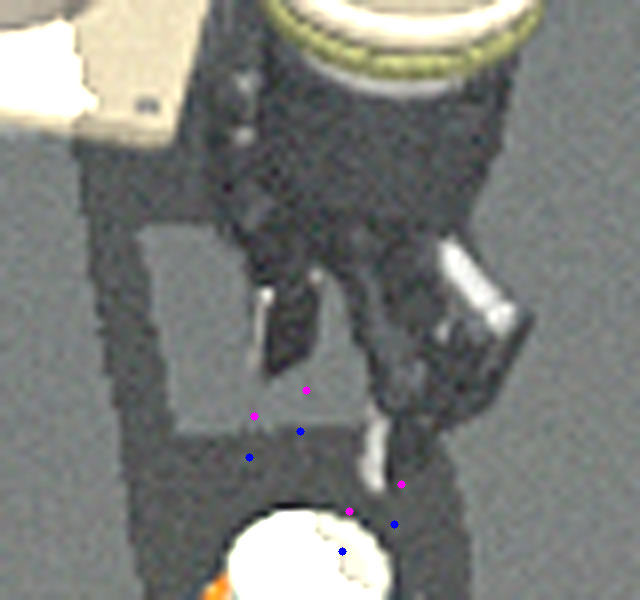

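```bash
python3 -m creep '[{"jaw":0.4,"travel":[0,0,0],"delta_rot":[0,0,0]},{"jaw":0.2,"travel":[0,0,0],"delta_rot":[0,0,0]},{"jaw":0.1,"travel":[0,0,0],"delta_rot":[0,0,0]},{"jaw":0,"travel":[0,0,0],"delta_rot":[0,0,0]},{"jaw":0,"travel":[0,0,0],"delta_rot":[0,0,0]}]' 20
python3 - <<'E'
from h import *
o=observe();d=get_image("scene");M=R.from_quat(o["eef_rot"]).as_matrix();print(o["position"],o["width"],o["joint_pos"])
cv2.imwrite("pics/s6.png",d["image"])
im=d["image"];x0,y0=295,130
I=cv2.resize(im[y0:y0+75,x0:x0+80],None,fx=8,fy=8,interpolation=cv2.INTER_CUBIC);I=np.clip(I.astype(float)*1.6+20,0,255).astype(np.uint8)
for dz,c in((0,(255,0,0)),(.0187,(255,0,255)),(.0727,(0,255,0))):
      q=proj(d,o["position"]+[0,0,dz]);cv2.circle(I,(int((q[0]-x0+.5)*8),int((q[1]-y0+.5)*8)),4,c,-1)
cv2.imwrite("pics/g6.png",I)
for n in("scene","top"):
    d=get_image(n);print(n,[np.round(proj(d,p),1) for p in((0,0,0),(.07,0,0.0),(0,.07,0))])
E
```

```text
time: 5.85
position: [0.5006, 0.2155, 0.2245]
eef_rot: [0.658, -0.259, 0.259, -0.658]
wrist_force: [0.1, -1.2, -0.2]
width: 0.002
[0.50059242 0.21553764 0.22451482] 0.0015466067442770246 [ 3.12484458e-01 -2.64497409e-02  1.60638767e+00  1.45298458e-05
  1.56276820e+00 -5.07885120e-01]
scene [array([291.9, 123.8]), array([287.9, 136.2]), array([310.5, 126.8])]
top [array([284.7, 420.1]), array([285.4, 392.7]), array([258. , 419.2])]
```

View pics/g6.png

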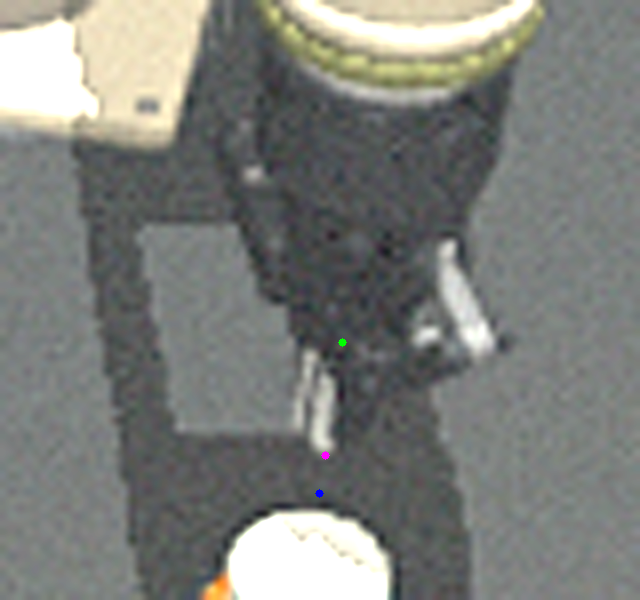

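View pics/s6.png

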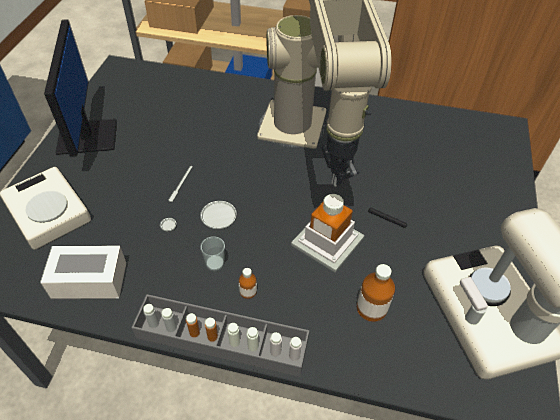

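```bash
python3 - <<'E'
from h import *
d=get_image("scene");M=R.from_quat(observe()["eef_rot"]).as_matrix();n=M[:,0];P=np.array([.5024,.2161,.2278])
for nm,p,off in(("far L corner",(265,378),.011),("far R",(315,352),-.011),("near L",(374,492),.011),("near R",(425,468),-.011)):
    uv=(p[0]/8-.5+295,p[1]/8-.5+130);r=ray(d,uv);k=((P+n*off-d["eye"])@n)/(r@n);X=d["eye"]+k*r;print(nm,off,'s',((X-P)@M[:,2]*1e3).round(1),'z-tcp',((X[2]-P[2])*1e3).round(1))
    # alternative: assume s known, off free
    for s in (.0255,.03):
        s2=s*(-1 if 'far' in nm else 1); nn=M[:,2];k=((P+nn*s2-d["eye"])@nn)/(r@nn);X=d["eye"]+k*r;print('   s',s2,'off',((X-P)@n*1e3).round(1),'z-tcp',((X[2]-P[2])*1e3).round(1))
E
```

```text
far L corner 0.011 s -22.8 z-tcp 41.0
   s -0.0255 off 8.5 z-tcp 37.3
   s -0.03 off 4.3 z-tcp 30.9
far R -0.011 s -24.1 z-tcp 39.8
   s -0.0255 off -12.4 z-tcp 37.8
   s -0.03 off -16.7 z-tcp 31.5
near L 0.011 s 35.3 z-tcp 38.9
   s 0.0255 off 1.1 z-tcp 23.8
   s 0.03 off 5.6 z-tcp 30.7
near R -0.011 s 34.6 z-tcp 36.5
   s 0.0255 off -20.5 z-tcp 22.5
   s 0.03 off -15.8 z-tcp 29.4
```

```bash
python3 -m creep '[{"jaw":1,"travel":[0,0,0],"delta_rot":[0,0,0]},{"jaw":1,"travel":[0,0,0],"delta_rot":[0,0,0]},{"jaw":1,"travel":[0,0,-10],"delta_rot":[0,0,0]},{"jaw":1,"travel":[0,0,-30],"delta_rot":[0,0,0]},{"jaw":1,"travel":[0,0,-50],"delta_rot":[0,0,0]}]' 20
python3 -m creep '[{"jaw":1,"travel":[0,0,-8],"delta_rot":[0,0,0]},{"jaw":1,"travel":[0,0,-16],"delta_rot":[0,0,0]},{"jaw":1,"travel":[0,0,-24],"delta_rot":[0,0,0]},{"jaw":1,"travel":[0,0,-30],"delta_rot":[0,0,0]},{"jaw":1,"travel":[0,0,-30],"delta_rot":[0,0,0]}]' 20
python3 -m creep '[{"jaw":0.95,"travel":[0,0,-2],"delta_rot":[0,0,0]},{"jaw":0.9,"travel":[0,0,-5],"delta_rot":[0,0,0]},{"jaw":0.85,"travel":[0,0,-5],"delta_rot":[0,0,0]},{"jaw":0.82,"travel":[0,0,-5],"delta_rot":[0,0,0]},{"jaw":0.8,"travel":[0,0,-5],"delta_rot":[0,0,0]}]' 20
python3 - <<'E'
from h import *
o=observe();d=get_image("scene");M=R.from_quat(o["eef_rot"]).as_matrix();print(o["position"],o["width"],o["wrist_force"])
im=d["image"];x0,y0=295,160
I=cv2.resize(im[y0:y0+75,x0:x0+80],None,fx=8,fy=8,interpolation=cv2.INTER_CUBIC);I=np.clip(I.astype(float)*1.6+20,0,255).astype(np.uint8)
cv2.imwrite("pics/g7.png",I)
E
```

```text
time: 6.47
position: [0.5015, 0.2159, 0.1749]
eef_rot: [-0.657, 0.259, -0.26, 0.658]
wrist_force: [-0.2, -0.6, -0.7]
width: 0.709
time: 6.88
position: [0.5004, 0.2155, 0.1441]
eef_rot: [0.658, -0.26, 0.259, -0.658]
wrist_force: [0.1, -0.2, -0.4]
width: 1.003
time: 7.3
position: [0.5011, 0.2157, 0.1406]
eef_rot: [-0.658, 0.259, -0.259, 0.658]
wrist_force: [0.7, -1.0, 0.0]
width: 0.799
[0.50111525 0.21573335 0.14059007] 0.7989849301285338 [ 0.73751162 -0.98995417  0.02885928]
```

View pics/g7.png

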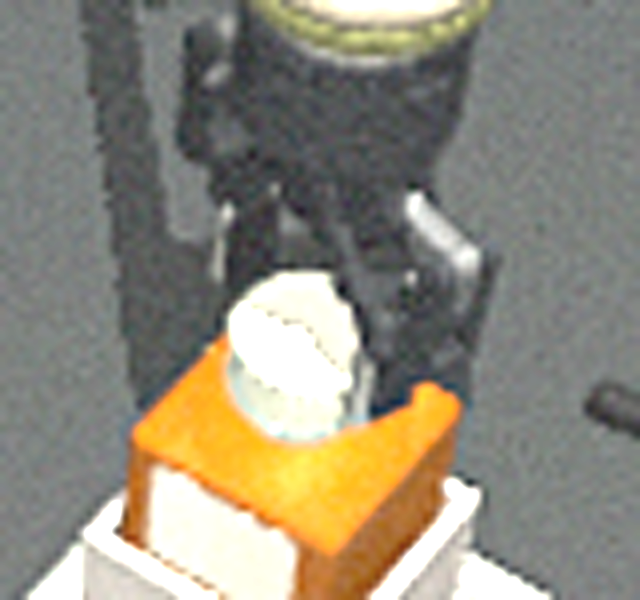

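```bash
python3 -m creep '[{"jaw":0.8,"travel":[0,0,-4],"delta_rot":[0,0,0]},{"jaw":0.8,"travel":[0,0,-8],"delta_rot":[0,0,0]},{"jaw":0.75,"travel":[0,0,-12],"delta_rot":[0,0,0]},{"jaw":0.72,"travel":[0,0,-12],"delta_rot":[0,0,0]},{"jaw":0.7,"travel":[0,0,-12],"delta_rot":[0,0,0]}]' 20
python3 -m creep '[{"jaw":0.69,"travel":[0,0,0],"delta_rot":[0,0,0]},{"jaw":0.68,"travel":[0,0,0],"delta_rot":[0,0,0]},{"jaw":0.67,"travel":[0,0,0],"delta_rot":[0,0,0]},{"jaw":0.66,"travel":[0,0,0],"delta_rot":[0,0,0]},{"jaw":0.65,"travel":[0,0,0],"delta_rot":[0,0,0]}]' 20
python3 - <<'E'
from h import *
o=observe();d=get_image("scene");M=R.from_quat(o["eef_rot"]).as_matrix();print(o["position"],o["width"],o["wrist_force"],o["moment"])
im=d["image"];x0,y0=295,160
I=cv2.resize(im[y0:y0+75,x0:x0+80],None,fx=8,fy=8,interpolation=cv2.INTER_CUBIC);I=np.clip(I.astype(float)*1.6+20,0,255).astype(np.uint8)
cv2.imwrite("pics/g8.png",I)
E
```

```text
time: 7.77
position: [0.5004, 0.2155, 0.1275]
eef_rot: [0.658, -0.259, 0.259, -0.658]
wrist_force: [-0.0, 0.1, 0.1]
width: 0.704
time: 8.18
position: [0.501, 0.2157, 0.1284]
eef_rot: [-0.658, 0.259, -0.259, 0.658]
wrist_force: [-0.1, -0.5, 0.3]
width: 0.651
[0.50100466 0.21568884 0.12836615] 0.6511455783694071 [-0.0697089  -0.51125722  0.34020624] [-0.0053564  -0.03367623 -0.00754823]
```

View pics/g8.png

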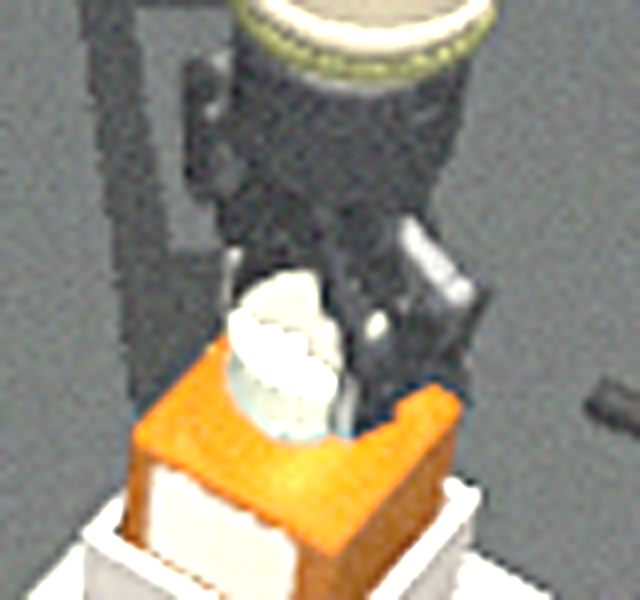

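```bash
python3 -m creep '[{"jaw":0.645,"travel":[0,0,0],"delta_rot":[0,0,0]},{"jaw":0.64,"travel":[0,0,0],"delta_rot":[0,0,0]},{"jaw":0.635,"travel":[0,0,0],"delta_rot":[0,0,0]},{"jaw":0.63,"travel":[0,0,0],"delta_rot":[0,0,0]},{"jaw":0.625,"travel":[0,0,0],"delta_rot":[0,0,0]}]' 20
python3 - <<'E'
from h import *
o=observe();d=get_image("scene");M=R.from_quat(o["eef_rot"]).as_matrix();print(o["position"],o["width"],o["wrist_force"],(M.T@o["wrist_force"]).round(2),o["moment"])
P=o["position"]
for s in(-.0275,.0275):
  for off in(-.011,.011):
    for z in(.15,.155,.16,.165,.17):
      q=proj(d,[*(P+s*M[:,2]+off*M[:,0])[:2],z]);print(s,off,z,int((q[0]-295+.5)*8),int((q[1]-160+.5)*8))
E
```

```text
time: 8.65
position: [0.5012, 0.2159, 0.1285]
eef_rot: [-0.658, 0.259, -0.259, 0.658]
wrist_force: [0.8, 2.1, 0.8]
width: 0.623
[0.50117167 0.21587239 0.12845807] 0.6229577525567918 [0.79458146 2.07876537 0.7938588 ] [-0.84 -0.79  2.06] [ 0.27907595 -0.17512162 -0.01824441]
-0.0275 -0.011 0.15 275 334
-0.0275 -0.011 0.155 276 325
-0.0275 -0.011 0.16 278 316
-0.0275 -0.011 0.165 279 306
-0.0275 -0.011 0.17 280 297
-0.0275 0.011 0.15 225 360
-0.0275 0.011 0.155 227 351
-0.0275 0.011 0.16 228 341
-0.0275 0.011 0.165 229 332
-0.0275 0.011 0.17 230 323
0.0275 -0.011 0.15 371 434
0.0275 -0.011 0.155 373 425
0.0275 -0.011 0.16 375 416
0.0275 -0.011 0.165 376 406
0.0275 -0.011 0.17 378 397
0.0275 0.011 0.15 321 461
0.0275 0.011 0.155 323 452
0.0275 0.011 0.16 324 442
0.0275 0.011 0.165 326 433
0.0275 0.011 0.17 327 424
```

```bash
python3 -m creep '[{"jaw":0.63,"travel":[0.5,0.5,0],"delta_rot":[0,0,0]},{"jaw":0.63,"travel":[1,1,0],"delta_rot":[0,0,0]},{"jaw":0.63,"travel":[1,1,0],"delta_rot":[0,0,0]},{"jaw":0.63,"travel":[1,1,0],"delta_rot":[0,0,0]},{"jaw":0.63,"travel":[1,1,0],"delta_rot":[0,0,0]}]' 20
python3 -c "
from h import *
o=observe();M=R.from_quat(o['eef_rot']).as_matrix();print((M.T@o['wrist_force']).round(2),o['moment'].round(3),o['width'],o['position'])"
python3 -m creep '[{"jaw":0.625,"travel":[0,0,0],"delta_rot":[0,0,0]},{"jaw":0.62,"travel":[0,0,0],"delta_rot":[0,0,0]},{"jaw":0.615,"travel":[0,0,0],"delta_rot":[0,0,0]},{"jaw":0.61,"travel":[0,0,0],"delta_rot":[0,0,0]},{"jaw":0.605,"travel":[0,0,0],"delta_rot":[0,0,0]}]' 20
python3 -c "
from h import *
o=observe();M=R.from_quat(o['eef_rot']).as_matrix();print((M.T@o['wrist_force']).round(2),o['moment'].round(3),o['width'],o['position'])"
```

```text
time: 9.12
position: [0.5013, 0.216, 0.1281]
eef_rot: [0.659, -0.26, 0.259, -0.657]
wrist_force: [-3.8, -2.8, 4.2]
width: 0.629
[-0.85 -4.17 -4.61] [-0.588  0.651  0.008] 0.6291854064472409 [0.50127307 0.21595846 0.12805078]
time: 9.53
position: [0.5012, 0.2159, 0.1282]
eef_rot: [0.659, -0.26, 0.259, -0.657]
wrist_force: [-5.0, -3.7, 5.0]
width: 0.617
[-1.16 -4.97 -6.14] [-0.614  0.788 -0.051] 0.6168122971710133 [0.50123436 0.21593333 0.12820333]
```

```bash
python3 -m creep '[{"jaw":0.61,"travel":[-0.7,-0.7,0],"delta_rot":[0,0,0]},{"jaw":0.6,"travel":[-0.7,-0.7,0],"delta_rot":[0,0,0]},{"jaw":0.59,"travel":[-0.7,-0.7,0],"delta_rot":[0,0,0]},{"jaw":0.58,"travel":[-0.7,-0.7,0],"delta_rot":[0,0,0]},{"jaw":0.58,"travel":[-0.7,-0.7,0],"delta_rot":[0,0,0]}]' 20
python3 -c "
from h import *
o=observe();M=R.from_quat(o['eef_rot']).as_matrix();print((M.T@o['wrist_force']).round(2),o['moment'].round(3),o['width'],o['position'])"
```

```text
time: 9.95
position: [0.5012, 0.2159, 0.1282]
eef_rot: [0.658, -0.259, 0.259, -0.658]
wrist_force: [-0.8, -1.1, 3.1]
width: 0.614
[ 0.19 -3.14 -1.35] [-0.231  0.241 -0.012] 0.6144950859875628 [0.50124132 0.21591851 0.12824456]
```

```bash
python3 -m creep '[{"jaw":0.5,"travel":[-0.2,-0.2,0.2],"delta_rot":[0,0,0]},{"jaw":0.5,"travel":[-0.2,-0.2,0.2],"delta_rot":[0,0,0]},{"jaw":0.5,"travel":[-0.2,-0.2,0.2],"delta_rot":[0,0,0]},{"jaw":0.5,"travel":[-0.2,-0.2,0.2],"delta_rot":[0,0,0]},{"jaw":0.5,"travel":[-0.2,-0.2,0.2],"delta_rot":[0,0,0]}]' 50
python3 -c "
from h import *
o=observe();M=R.from_quat(o['eef_rot']).as_matrix();print((M.T@o['wrist_force']).round(2),o['moment'].round(3),o['width'],o['position'])"
python3 -m creep '[{"jaw":0.4,"travel":[0,0,0],"delta_rot":[0,0,0]},{"jaw":0.4,"travel":[0,0,0],"delta_rot":[0,0,0]},{"jaw":0.4,"travel":[0,0,0],"delta_rot":[0,0,0]},{"jaw":0.4,"travel":[0,0,0],"delta_rot":[0,0,0]},{"jaw":0.4,"travel":[0,0,0],"delta_rot":[0,0,0]}]' 80
python3 -c "
from h import *
o=observe();M=R.from_quat(o['eef_rot']).as_matrix();print((M.T@o['wrist_force']).round(2),o['moment'].round(3),o['width'],o['position'])"
```

```text
time: 10.37
position: [0.5012, 0.2159, 0.1283]
eef_rot: [-0.658, 0.259, -0.259, 0.658]
wrist_force: [2.2, 0.6, -1.0]
width: 0.606
[1.21 0.99 1.95] [ 0.158 -0.34  -0.022] 0.6064702544175415 [0.50119622 0.21589282 0.1283303 ]
time: 10.78
position: [0.5012, 0.2159, 0.1285]
eef_rot: [-0.658, 0.259, -0.259, 0.658]
wrist_force: [3.4, 2.7, -0.8]
width: 0.598
[0.65 0.82 4.33] [ 0.256 -0.512  0.007] 0.5979097550583231 [0.50121836 0.21586363 0.12847669]
```

```bash
python3 -m creep '[{"jaw":0.4,"travel":[0.4,0.4,-0.5],"delta_rot":[0,0,0]},{"jaw":0.4,"travel":[0.4,0.4,-1],"delta_rot":[0,0,0]},{"jaw":0.4,"travel":[0.4,0.4,-1.5],"delta_rot":[0,0,0]},{"jaw":0.4,"travel":[0.4,0.4,-2],"delta_rot":[0,0,0]},{"jaw":0.4,"travel":[0.4,0.4,-2],"delta_rot":[0,0,0]}]' 80
python3 -c "
from h import *
o=observe();M=R.from_quat(o['eef_rot']).as_matrix();print((M.T@o['wrist_force']).round(2),o['moment'].round(3),o['width'],o['position'])"
python3 -m creep '[{"jaw":0.4,"travel":[0,0,-0.5],"delta_rot":[0,0,0]},{"jaw":0.4,"travel":[0,0,-1],"delta_rot":[0,0,0]},{"jaw":0.4,"travel":[0,0,-1.5],"delta_rot":[0,0,0]},{"jaw":0.4,"travel":[0,0,-2],"delta_rot":[0,0,0]},{"jaw":0.4,"travel":[0,0,-2],"delta_rot":[0,0,0]}]' 80
```

```text
time: 11.2
position: [0.5012, 0.2159, 0.1268]
eef_rot: [0.658, -0.259, 0.259, -0.658]
wrist_force: [-0.3, -0.5, 3.9]
width: 0.6
[ 0.12 -3.95 -0.62] [-0.103  0.166  0.011] 0.6001178799312702 [0.50122805 0.21589852 0.12681754]
time: 11.62
position: [0.5012, 0.2159, 0.1248]
eef_rot: [0.658, -0.259, 0.259, -0.658]
wrist_force: [-1.5, -0.2, 4.8]
width: 0.604
```

```bash
for i in 1; do :; done; python3 -m creep '[{"jaw":0.4,"travel":[0,0,-1],"delta_rot":[0,0,0]},{"jaw":0.4,"travel":[0,0,-2],"delta_rot":[0,0,0]},{"jaw":0.4,"travel":[0,0,-3],"delta_rot":[0,0,0]},{"jaw":0.4,"travel":[0,0,-3],"delta_rot":[0,0,0]},{"jaw":0.4,"travel":[0,0,-3],"delta_rot":[0,0,0]}]' 80
python3 -m creep '[{"jaw":0.4,"travel":[0,0,-1],"delta_rot":[0,0,0]},{"jaw":0.4,"travel":[0,0,-2],"delta_rot":[0,0,0]},{"jaw":0.4,"travel":[0,0,-2],"delta_rot":[0,0,0]},{"jaw":0.4,"travel":[0,0,-2],"delta_rot":[0,0,0]},{"jaw":0.4,"travel":[0,0,-2],"delta_rot":[0,0,0]}]' 80
```

```text
time: 12.03
position: [0.5012, 0.2159, 0.1217]
eef_rot: [0.658, -0.259, 0.259, -0.658]
wrist_force: [-1.1, -1.4, 5.4]
width: 0.602
time: 12.45
position: [0.5012, 0.2159, 0.1195]
eef_rot: [0.658, -0.259, 0.259, -0.658]
wrist_force: [-0.9, -2.5, 5.4]
width: 0.598
```

```bash
python3 -m creep '[{"jaw":0.4,"travel":[0,0,-1],"delta_rot":[0,0,0]},{"jaw":0.4,"travel":[0,0,-2],"delta_rot":[0,0,0]},{"jaw":0.4,"travel":[0,0,-3],"delta_rot":[0,0,0]},{"jaw":0.4,"travel":[0,0,-3],"delta_rot":[0,0,0]},{"jaw":0.4,"travel":[0,0,-3],"delta_rot":[0,0,0]}]' 80
```

```text
time: 12.87
position: [0.5012, 0.2159, 0.1166]
eef_rot: [0.658, -0.259, 0.259, -0.658]
wrist_force: [-1.8, -1.8, 5.6]
width: 0.598
```

```bash
python3 -m creep '[{"jaw":0.4,"travel":[0,0,-1],"delta_rot":[0,0,0]},{"jaw":0.4,"travel":[0,0,-2],"delta_rot":[0,0,0]},{"jaw":0.4,"travel":[0,0,-3],"delta_rot":[0,0,0]},{"jaw":0.4,"travel":[0,0,-3],"delta_rot":[0,0,0]},{"jaw":0.4,"travel":[0,0,-3],"delta_rot":[0,0,0]}]' 80
```

```text
time: 13.28
position: [0.5013, 0.2159, 0.1141]
eef_rot: [0.658, -0.259, 0.259, -0.658]
wrist_force: [-4.4, -2.8, 10.2]
width: 0.6
```

```bash
python3 -m creep '[{"jaw":0.4,"travel":[-0.3,-0.3,-0.5],"delta_rot":[0,0,0]},{"jaw":0.4,"travel":[-0.5,-0.5,-1],"delta_rot":[0,0,0]},{"jaw":0.4,"travel":[-0.5,-0.5,-1.5],"delta_rot":[0,0,0]},{"jaw":0.4,"travel":[-0.5,-0.5,-2],"delta_rot":[0,0,0]},{"jaw":0.4,"travel":[-0.5,-0.5,-2],"delta_rot":[0,0,0]}]' 80
```

```text
time: 13.7
position: [0.5013, 0.2159, 0.1126]
eef_rot: [-0.658, 0.259, -0.259, 0.658]
wrist_force: [-2.7, -2.0, 11.5]
width: 0.598
```

```bash
python3 -m creep '[{"jaw":0.4,"travel":[0,0,-0.5],"delta_rot":[0,0,0]},{"jaw":0.4,"travel":[0,0,-1],"delta_rot":[0,0,0]},{"jaw":0.4,"travel":[0,0,-1.5],"delta_rot":[0,0,0]},{"jaw":0.4,"travel":[0,0,-1.5],"delta_rot":[0,0,0]},{"jaw":0.4,"travel":[0,0,-1.5],"delta_rot":[0,0,0]}]' 80
```

```text
time: 14.12
position: [0.5014, 0.2159, 0.1114]
eef_rot: [-0.658, 0.259, -0.259, 0.658]
wrist_force: [-3.9, 0.6, 12.6]
width: 0.603
```

```bash
python3 -m creep '[{"jaw":0.4,"travel":[-0.2,-0.2,-0.4],"delta_rot":[0,0,0]},{"jaw":0.4,"travel":[-0.2,-0.2,-0.8],"delta_rot":[0,0,0]},{"jaw":0.4,"travel":[-0.2,-0.2,-1.2],"delta_rot":[0,0,0]},{"jaw":0.4,"travel":[-0.2,-0.2,-1.2],"delta_rot":[0,0,0]},{"jaw":0.4,"travel":[-0.2,-0.2,-1.2],"delta_rot":[0,0,0]}]' 80
```

```text
time: 14.53
position: [0.5014, 0.216, 0.1104]
eef_rot: [-0.657, 0.259, -0.26, 0.658]
wrist_force: [-3.2, -0.6, 13.2]
width: 0.601
```

```bash
python3 -m creep '[{"jaw":0.4,"travel":[0,0,-0.4],"delta_rot":[0,0,0]},{"jaw":0.4,"travel":[0,0,-0.8],"delta_rot":[0,0,0]},{"jaw":0.4,"travel":[0,0,-1],"delta_rot":[0,0,0]},{"jaw":0.4,"travel":[0,0,-1],"delta_rot":[0,0,0]},{"jaw":0.4,"travel":[0,0,-1],"delta_rot":[0,0,0]}]' 80
```

```text
time: 14.95
position: [0.5014, 0.216, 0.1097]
eef_rot: [-0.657, 0.259, -0.26, 0.659]
wrist_force: [-4.7, -0.8, 14.5]
width: 0.608
```

```bash
python3 -c "
from h import *
o=observe();M=R.from_quat(o['eef_rot']).as_matrix();print((M.T@o['wrist_force']).round(2),o['moment'].round(3),o['width'],o['position'])"
```

```text
[ -2.88 -14.47  -3.79] [-0.228  0.691 -0.037] 0.6076118920560243 [0.50138917 0.21600295 0.10967299]
```

```bash
python3 -m creep '[{"jaw":0.4,"travel":[-0.2,0,-0.3],"delta_rot":[0,0,0]},{"jaw":0.4,"travel":[-0.3,0,-0.6],"delta_rot":[0,0,0]},{"jaw":0.4,"travel":[-0.4,0,-0.6],"delta_rot":[0,0,0]},{"jaw":0.4,"travel":[-0.4,0,-0.6],"delta_rot":[0,0,0]},{"jaw":0.4,"travel":[-0.4,0,-0.6],"delta_rot":[0,0,0]}]' 80
```

```text
time: 15.37
position: [0.5015, 0.216, 0.1096]
eef_rot: [-0.657, 0.258, -0.26, 0.659]
wrist_force: [-4.9, -1.6, 16.6]
width: 0.601
```

```bash
python3 -m creep '[{"jaw":0.4,"travel":[0,0,-0.3],"delta_rot":[0,0,0]},{"jaw":0.4,"travel":[0,0,-0.5],"delta_rot":[0,0,0]},{"jaw":0.4,"travel":[0,0,-0.5],"delta_rot":[0,0,0]},{"jaw":0.4,"travel":[0,0,-0.5],"delta_rot":[0,0,0]},{"jaw":0.4,"travel":[0,0,-0.5],"delta_rot":[0,0,0]}]' 80
```

```text
time: 15.78
position: [0.5015, 0.216, 0.1096]
eef_rot: [-0.657, 0.258, -0.26, 0.659]
wrist_force: [-6.8, -1.2, 19.9]
width: 0.603
```

```bash
python3 - <<'E'
from h import *
o=observe();M=R.from_quat(o['eef_rot']).as_matrix();print((M.T@o['wrist_force']).round(2),o['moment'].round(3),o['width'],o['position'])
d=get_image("scene");im=d["image"];x0,y0=295,170
I=cv2.resize(im[y0:y0+75,x0:x0+80],None,fx=8,fy=8,interpolation=cv2.INTER_CUBIC);I=np.clip(I.astype(float)*1.6+20,0,255).astype(np.uint8)
cv2.imwrite("pics/g9.png",I)
E
```

```text
[ -4.09 -19.89  -5.47] [-0.404  1.094  0.   ] 0.6033901560960101 [0.5014743  0.21601158 0.10962013]
```

View pics/g9.png

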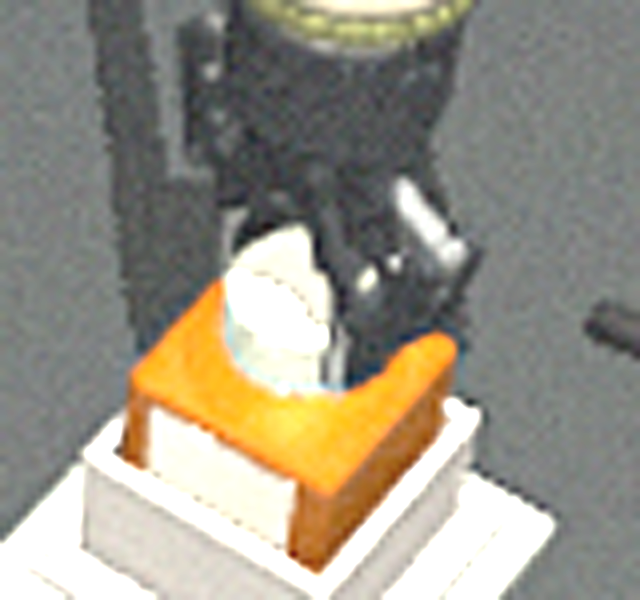

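```bash
python3 -m creep '[{"jaw":0.4,"travel":[-0.3,0,0.2],"delta_rot":[0,0,2]},{"jaw":0.4,"travel":[-0.3,0,0.2],"delta_rot":[0,0,5]},{"jaw":0.4,"travel":[-0.3,0,0.2],"delta_rot":[0,0,8]},{"jaw":0.4,"travel":[-0.3,0,0.2],"delta_rot":[0,0,10]},{"jaw":0.4,"travel":[-0.3,0,0.2],"delta_rot":[0,0,10]}]' 80
python3 -c "
from h import *
o=observe();M=R.from_quat(o['eef_rot']).as_matrix();print((M.T@o['wrist_force']).round(2),o['moment'].round(3),o['width'],o['position'],np.degrees(np.arctan2(M[1,2],M[0,2])))"
```

```text
time: 16.25
position: [0.5019, 0.2164, 0.1097]
eef_rot: [-0.677, 0.199, -0.201, 0.679]
wrist_force: [-2.0, 0.8, 16.3]
width: 0.598
[ -2.02 -16.26  -0.37] [ 0.006  0.345 -0.029] 0.5983867792945746 [0.50187077 0.21640885 0.1096935 ] 57.15060018928017
```

```bash
python3 -m creep '[{"jaw":0.4,"travel":[0,0,-0.2],"delta_rot":[0,0,4]},{"jaw":0.4,"travel":[0,0,-0.2],"delta_rot":[0,0,8]},{"jaw":0.4,"travel":[0,0,-0.2],"delta_rot":[0,0,12]},{"jaw":0.4,"travel":[0,0,-0.2],"delta_rot":[0,0,16]},{"jaw":0.4,"travel":[0,0,-0.2],"delta_rot":[0,0,16]}]' 80
python3 -c "
from h import *
o=observe();M=R.from_quat(o['eef_rot']).as_matrix();print((M.T@o['wrist_force']).round(2),o['moment'].round(3),o['width'],o['position'],np.degrees(np.arctan2(M[1,2],M[0,2])))"
```

```text
time: 16.67
position: [0.502, 0.2166, 0.1097]
eef_rot: [-0.699, 0.101, -0.104, 0.701]
wrist_force: [-1.4, 1.0, 17.2]
width: 0.599
[ -1.54 -17.17   0.61] [ 0.07   0.331 -0.016] 0.5986888053047102 [0.50204323 0.21659658 0.10966183] 73.27663850297682
```

```bash
python3 -m creep '[{"jaw":0.4,"travel":[0,0,0],"delta_rot":[0,0,4]},{"jaw":0.4,"travel":[0,0,0],"delta_rot":[0,0,8]},{"jaw":0.4,"travel":[0,0,0],"delta_rot":[0,0,12]},{"jaw":0.4,"travel":[0,0,0],"delta_rot":[0,0,16]},{"jaw":0.4,"travel":[0,0,0],"delta_rot":[0,0,20]}]' 80
python3 -c "
from h import *
o=observe();M=R.from_quat(o['eef_rot']).as_matrix();print((M.T@o['wrist_force']).round(2),o['moment'].round(3),o['width'],o['position'],np.degrees(np.arctan2(M[1,2],M[0,2])))"
```

```text
time: 17.08
position: [0.502, 0.2166, 0.1097]
eef_rot: [-0.706, -0.022, 0.018, 0.708]
wrist_force: [-1.8, 1.0, 16.7]
width: 0.6
[ -1.66 -16.72   1.09] [ 0.037  0.312 -0.059] 0.6003362062860252 [0.50203055 0.21656305 0.10967322] 93.2099791540524
```

```bash
python3 -m creep '[{"jaw":0.4,"travel":[0,0,0],"delta_rot":[0,0,5]},{"jaw":0.4,"travel":[0,0,0],"delta_rot":[0,0,10]},{"jaw":0.4,"travel":[0,0,0],"delta_rot":[0,0,15]},{"jaw":0.4,"travel":[0,0,0],"delta_rot":[0,0,19]},{"jaw":0.4,"travel":[0,0,0],"delta_rot":[0,0,22]}]' 80
python3 -m creep '[{"jaw":0.4,"travel":[0,0,0],"delta_rot":[0,0,0]},{"jaw":0.4,"travel":[0,0,0],"delta_rot":[0,0,0]},{"jaw":0.4,"travel":[0,0,0],"delta_rot":[0,0,0]},{"jaw":0.4,"travel":[0,0,0],"delta_rot":[0,0,0]},{"jaw":0.4,"travel":[0,0,0],"delta_rot":[0,0,0]}]' 80
python3 - <<'E'
from h import *
o=observe();M=R.from_quat(o['eef_rot']).as_matrix();print((M.T@o['wrist_force']).round(2),o['moment'].round(3),o['width'],o['position'],np.degrees(np.arctan2(M[1,2],M[0,2])),o["joint_pos"])
d=get_image("scene");im=d["image"];x0,y0=295,170
I=cv2.resize(im[y0:y0+75,x0:x0+80],None,fx=8,fy=8,interpolation=cv2.INTER_CUBIC);I=np.clip(I.astype(float)*1.6+20,0,255).astype(np.uint8)
cv2.imwrite("pics/g10.png",I)
E
```

```text
time: 17.5
position: [0.502, 0.2165, 0.1096]
eef_rot: [-0.69, -0.156, 0.153, 0.69]
wrist_force: [-1.1, -0.4, 16.4]
width: 0.602
time: 17.92
position: [0.5021, 0.2165, 0.1096]
eef_rot: [-0.69, -0.155, 0.151, 0.691]
wrist_force: [-1.3, 0.9, 16.1]
width: 0.602
[ -0.73 -16.14   1.39] [0.064 0.224 0.079] 0.6017536213857249 [0.50212234 0.21646387 0.10964673] 115.02325932328634 [ 3.12990496e-01  4.27112619e-02  1.74891874e+00  3.66305916e-04
  1.34453084e+00 -1.69462616e+00]
```

View pics/g10.png

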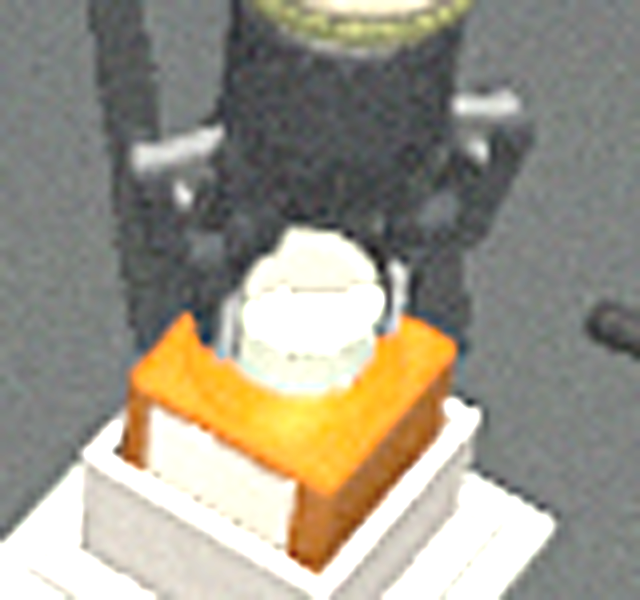

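```bash
python3 -m creep '[{"jaw":0.4,"travel":[0,0,1],"delta_rot":[0,0,0]},{"jaw":0.4,"travel":[0,0,2],"delta_rot":[0,0,0]},{"jaw":0.4,"travel":[0,0,4],"delta_rot":[0,0,0]},{"jaw":0.4,"travel":[0,0,6],"delta_rot":[0,0,0]},{"jaw":0.4,"travel":[0,0,8],"delta_rot":[0,0,0]}]' 80
python3 -m creep '[{"jaw":0.4,"travel":[0,0,1],"delta_rot":[0,0,0]},{"jaw":0.4,"travel":[0,0,2],"delta_rot":[0,0,0]},{"jaw":0.4,"travel":[0,0,4],"delta_rot":[0,0,0]},{"jaw":0.4,"travel":[0,0,4],"delta_rot":[0,0,0]},{"jaw":0.4,"travel":[0,0,4],"delta_rot":[0,0,0]}]' 80
```

```text
time: 18.38
position: [0.502, 0.2164, 0.1168]
eef_rot: [-0.69, -0.155, 0.151, 0.691]
wrist_force: [2.8, 1.9, 8.5]
width: 0.599
time: 18.8
position: [0.5015, 0.2162, 0.12]
eef_rot: [-0.69, -0.154, 0.152, 0.691]
wrist_force: [4.4, 2.3, 6.1]
width: 0.6
```

```bash
python3 -m creep '[{"jaw":0.4,"travel":[0,0,2],"delta_rot":[0,0,0]},{"jaw":0.4,"travel":[0,0,4],"delta_rot":[0,0,0]},{"jaw":0.4,"travel":[0,0,6],"delta_rot":[0,0,0]},{"jaw":0.4,"travel":[0,0,8],"delta_rot":[0,0,0]},{"jaw":0.4,"travel":[0,0,8],"delta_rot":[0,0,0]}]' 80
python3 -m creep '[{"jaw":0.4,"travel":[0,0,3],"delta_rot":[0,0,0]},{"jaw":0.4,"travel":[0,0,6],"delta_rot":[0,0,0]},{"jaw":0.4,"travel":[0,0,10],"delta_rot":[0,0,0]},{"jaw":0.4,"travel":[0,0,15],"delta_rot":[0,0,0]},{"jaw":0.4,"travel":[0,0,20],"delta_rot":[0,0,0]}]' 80
```

```text
time: 19.22
position: [0.4998, 0.2154, 0.1266]
eef_rot: [0.69, 0.153, -0.153, -0.69]
wrist_force: [0.3, 0.5, -0.8]
width: 0.601
time: 19.63
position: [0.5, 0.2155, 0.1472]
eef_rot: [-0.69, -0.153, 0.153, 0.69]
wrist_force: [-0.5, -0.0, 0.0]
width: 0.599
```

```bash
python3 - <<'E'
from h import *
o=observe();M=R.from_quat(o['eef_rot']).as_matrix();print((M.T@o['wrist_force']).round(2),o['position'],o['width'])
d=get_image("scene");im=d["image"];x0,y0=295,160
I=cv2.resize(im[y0:y0+75,x0:x0+80],None,fx=8,fy=8,interpolation=cv2.INTER_CUBIC);I=np.clip(I.astype(float)*1.6+20,0,255).astype(np.uint8)
cv2.imwrite("pics/g11.png",I)
E
```

```text
[-0.48 -0.04  0.17] [0.50004652 0.21545938 0.14718519] 0.5986030675800388
```

View pics/g11.png

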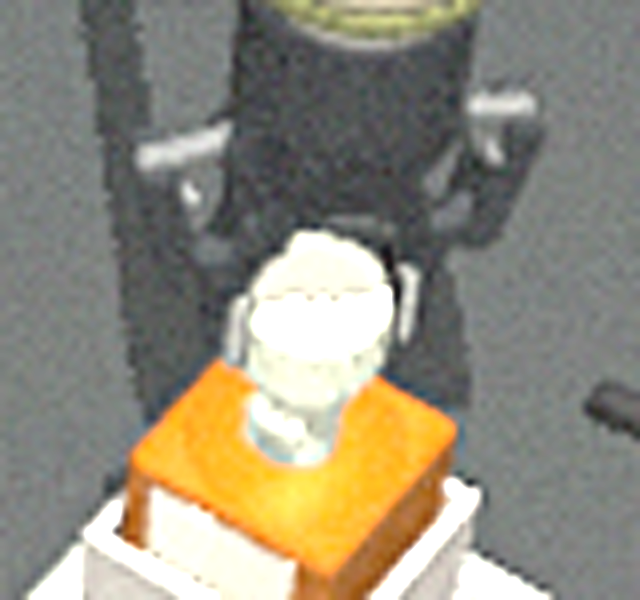

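```bash
python3 -m creep '[{"jaw":0.4,"travel":[0,0,10],"delta_rot":[0,0,0]},{"jaw":0.4,"travel":[0,-5,25],"delta_rot":[0,0,0]},{"jaw":0.4,"travel":[0,-20,40],"delta_rot":[0,0,-4]},{"jaw":0.4,"travel":[-1,-45,40],"delta_rot":[0,0,-8]},{"jaw":0.4,"travel":[-2,-75,40],"delta_rot":[0,0,-12]}]' 80
python3 -m creep '[{"jaw":0.4,"travel":[-1,-30,0],"delta_rot":[0,0,-5]},{"jaw":0.4,"travel":[-2,-60,0],"delta_rot":[0,0,-10]},{"jaw":0.4,"travel":[-3,-90,0],"delta_rot":[0,0,-15]},{"jaw":0.4,"travel":[-4,-120,0],"delta_rot":[0,0,-20]},{"jaw":0.4,"travel":[-5,-150,0],"delta_rot":[0,0,-25]}]' 80
python3 -m creep '[{"jaw":0.4,"travel":[-2,-30,0],"delta_rot":[0,0,0]},{"jaw":0.4,"travel":[-3,-60,0],"delta_rot":[0,0,0]},{"jaw":0.4,"travel":[-4,-85,0],"delta_rot":[0,0,0]},{"jaw":0.4,"travel":[-5,-110,0],"delta_rot":[0,0,0]},{"jaw":0.4,"travel":[-6,-125,0],"delta_rot":[0,0,0]}]' 80
python3 -m creep '[{"jaw":0.4,"travel":[0,0,0],"delta_rot":[0,0,0]},{"jaw":0.4,"travel":[0,0,-20],"delta_rot":[0,0,0]},{"jaw":0.4,"travel":[0,0,-45],"delta_rot":[0,0,0]},{"jaw":0.4,"travel":[0,0,-70],"delta_rot":[0,0,0]},{"jaw":0.4,"travel":[0,0,-90],"delta_rot":[0,0,0]}]' 80
python3 -m creep '[{"jaw":0.4,"travel":[0,0,-10],"delta_rot":[0,0,0]},{"jaw":0.4,"travel":[0,0,-20],"delta_rot":[0,0,0]},{"jaw":0.4,"travel":[0,0,-20],"delta_rot":[0,0,0]},{"jaw":0.4,"travel":[0,0,-20],"delta_rot":[0,0,0]},{"jaw":0.4,"travel":[0,0,-20],"delta_rot":[0,0,0]}]' 80
python3 - <<'E'
from h import *
o=observe();M=R.from_quat(o['eef_rot']).as_matrix();print((M.T@o['wrist_force']).round(2),o['position'],o['width'],M[:,1],o["joint_pos"])
I=[]
for n,x0,y0 in(("scene",175,145),("top",300,195)):
  d=get_image(n);im=d["image"];print(proj(d,[.4865,-.1335,.0086]))
  I.append(np.clip(cv2.resize(im[y0:y0+85,x0:x0+80],None,fx=5,fy=5,interpolation=cv2.INTER_CUBIC).astype(float)*1.4+20,0,255))
cv2.imwrite("pics/d1.png",np.hstack(I))
E
```

```text
time: 20.1
position: [0.4988, 0.1409, 0.1888]
eef_rot: [-0.702, -0.081, 0.079, 0.703]
wrist_force: [0.4, -0.7, -0.9]
width: 0.602
time: 20.52
position: [0.4929, -0.0109, 0.1875]
eef_rot: [-0.703, 0.075, -0.076, 0.703]
wrist_force: [-0.6, -0.9, -0.3]
width: 0.595
time: 20.93
position: [0.4868, -0.1371, 0.1875]
eef_rot: [0.704, -0.074, 0.075, -0.703]
wrist_force: [0.1, -0.3, -0.8]
width: 0.603
time: 21.35
position: [0.4867, -0.1337, 0.0954]
eef_rot: [-0.703, 0.074, -0.074, 0.703]
wrist_force: [0.0, 0.6, -1.2]
width: 0.602
time: 21.77
position: [0.4881, -0.1348, 0.0781]
eef_rot: [0.703, -0.073, 0.075, -0.703]
wrist_force: [0.3, -0.7, -0.0]
width: 0.598
[ 0.44  0.01 -0.64] [ 0.48806287 -0.13479239  0.07810757] 0.5978878808014694 [ 2.01683225e-03 -7.54202900e-04 -9.99997682e-01] [-3.70775338e-01 -3.13720566e-02  1.88386956e+00  2.89828340e-05
  1.28694209e+00 -1.73246261e+00]
(np.float64(217.90599627976925), np.float64(214.2166083621561))
(np.float64(339.19317417476094), np.float64(235.7235305073391))[ WARN:0@2.185] global loadsave.cpp:1063 imwrite_ Unsupported depth image for selected encoder is fallbacked to CV_8U.
```

View pics/d1.png

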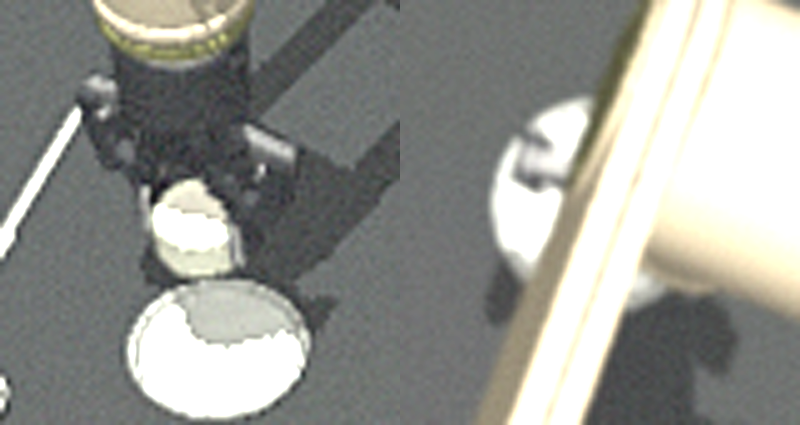

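```bash
python3 - <<'E'
from h import *
o=observe();P=o["position"];d=get_image("scene");im=d["image"];x0,y0=175,145
I=np.clip(cv2.resize(im[y0:y0+75,x0:x0+80],None,fx=8,fy=8,interpolation=cv2.INTER_CUBIC).astype(float)*1.4+20,0,255).astype(np.uint8)
for z,c in((.0276,(0,255,0)),(.0556,(0,0,255))):
  for k in range(48):
    a=k*np.pi/24;q=proj(d,P+[.027*np.cos(a),.027*np.sin(a),z]);cv2.circle(I,(int((q[0]-x0+.5)*8),int((q[1]-y0+.5)*8)),1,c,-1)
cv2.imwrite("pics/d2.png",I)
E
```

```text
(no output)
```

View pics/d2.png

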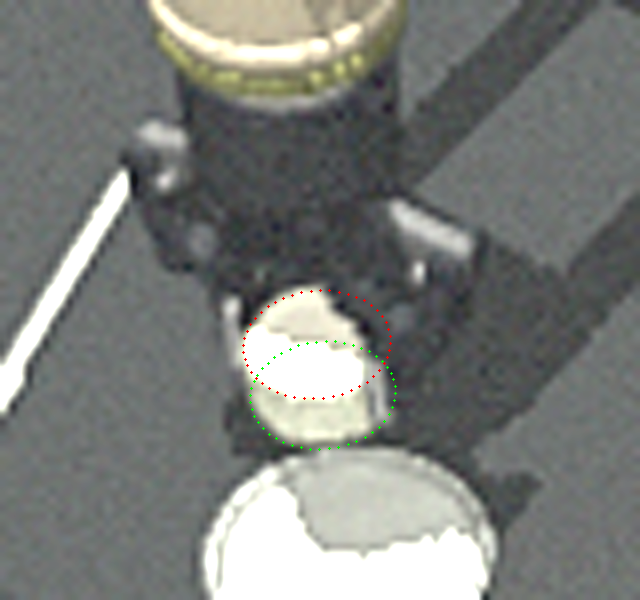

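```bash
python3 -m creep '[{"jaw":0.4,"travel":[0,0,-15],"delta_rot":[0,0,0]},{"jaw":0.4,"travel":[0,0,-35],"delta_rot":[0,0,0]},{"jaw":0.4,"travel":[0,0,-55],"delta_rot":[0,0,0]},{"jaw":0.4,"travel":[0,0,-70],"delta_rot":[0,0,0]},{"jaw":0.4,"travel":[0,0,-80],"delta_rot":[0,0,0]}]' 80
python3 -m creep '[{"jaw":0.4,"travel":[0,0,-2],"delta_rot":[0,0,0]},{"jaw":0.4,"travel":[0,0,-5],"delta_rot":[0,0,0]},{"jaw":0.4,"travel":[0,0,-9],"delta_rot":[0,0,0]},{"jaw":0.4,"travel":[0,0,-9],"delta_rot":[0,0,0]},{"jaw":0.4,"travel":[0,0,-9],"delta_rot":[0,0,0]}]' 80
python3 - <<'E'
from h import *
o=observe();P=o["position"];print(P,o["wrist_force"]);d=get_image("scene");im=d["image"];x0,y0=175,165
I=np.clip(cv2.resize(im[y0:y0+75,x0:x0+80],None,fx=8,fy=8,interpolation=cv2.INTER_CUBIC).astype(float)*1.2+10,0,255).astype(np.uint8)
cv2.imwrite("pics/d3.png",I)
E
```

```text
time: 22.33
position: [0.4864, -0.1344, -0.0046]
eef_rot: [-0.703, 0.074, -0.074, 0.703]
wrist_force: [0.0, -0.2, 0.2]
width: 0.603
time: 22.75
position: [0.4875, -0.1347, -0.0118]
eef_rot: [0.703, -0.074, 0.074, -0.703]
wrist_force: [0.9, -0.1, -0.9]
width: 0.599
[ 0.48752655 -0.13473892 -0.01176757] [ 0.90740408 -0.08902511 -0.92559732]
```

View pics/d3.png

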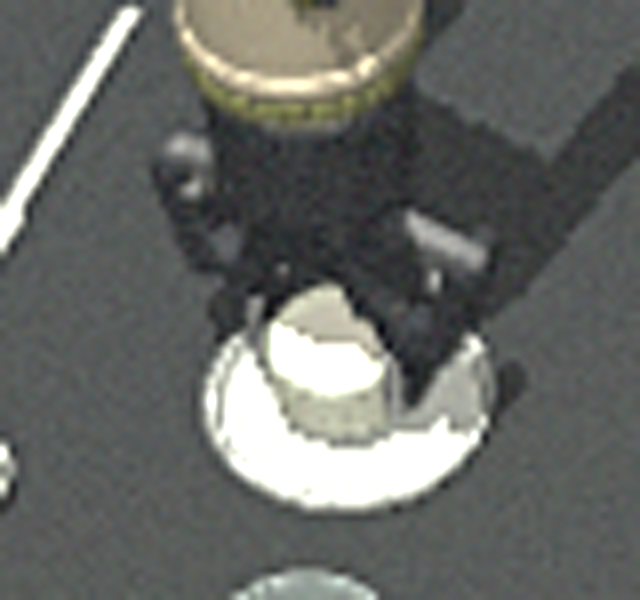

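```bash
python3 -m creep '[{"jaw":0.4,"travel":[0,0,-2],"delta_rot":[0,0,0]},{"jaw":0.4,"travel":[0,0,-4],"delta_rot":[0,0,0]},{"jaw":0.4,"travel":[0,0,-6],"delta_rot":[0,0,0]},{"jaw":0.4,"travel":[0,0,-7],"delta_rot":[0,0,0]},{"jaw":0.4,"travel":[0,0,-7],"delta_rot":[0,0,0]}]' 80
python3 -m creep '[{"jaw":0.4,"travel":[0,0,-0.5],"delta_rot":[0,0,0]},{"jaw":0.4,"travel":[0,0,-1],"delta_rot":[0,0,0]},{"jaw":0.4,"travel":[0,0,-1.5],"delta_rot":[0,0,0]},{"jaw":0.4,"travel":[0,0,-1.5],"delta_rot":[0,0,0]},{"jaw":0.4,"travel":[0,0,-1.5],"delta_rot":[0,0,0]}]' 80
```

```text
time: 23.22
position: [0.4866, -0.1344, -0.0198]
eef_rot: [-0.703, 0.074, -0.074, 0.703]
wrist_force: [0.4, -0.1, -0.4]
width: 0.597
time: 23.63
position: [0.487, -0.1345, -0.0209]
eef_rot: [0.703, -0.074, 0.074, -0.703]
wrist_force: [0.2, 0.4, 0.2]
width: 0.6
```

```bash
python3 -m creep '[{"jaw":0.4,"travel":[0,0,-0.5],"delta_rot":[0,0,0]},{"jaw":0.4,"travel":[0,0,-1],"delta_rot":[0,0,0]},{"jaw":0.4,"travel":[0,0,-1],"delta_rot":[0,0,0]},{"jaw":0.4,"travel":[0,0,-1],"delta_rot":[0,0,0]},{"jaw":0.4,"travel":[0,0,-1],"delta_rot":[0,0,0]}]' 80
```

```text
time: 24.05
position: [0.487, -0.1346, -0.0219]
eef_rot: [0.703, -0.074, 0.074, -0.703]
wrist_force: [0.4, -0.8, -0.5]
width: 0.598
```

```bash
python3 -m creep '[{"jaw":0.4,"travel":[0,0,-0.5],"delta_rot":[0,0,0]},{"jaw":0.4,"travel":[0,0,-1],"delta_rot":[0,0,0]},{"jaw":0.4,"travel":[0,0,-1],"delta_rot":[0,0,0]},{"jaw":0.4,"travel":[0,0,-1],"delta_rot":[0,0,0]},{"jaw":0.4,"travel":[0,0,-1],"delta_rot":[0,0,0]}]' 80
```

```text
time: 24.47
position: [0.487, -0.1345, -0.0229]
eef_rot: [-0.703, 0.074, -0.074, 0.703]
wrist_force: [0.3, 0.4, 0.2]
width: 0.601
```

```bash
python3 -m creep '[{"jaw":0.4,"travel":[0,0,-0.5],"delta_rot":[0,0,0]},{"jaw":0.4,"travel":[0,0,-0.8],"delta_rot":[0,0,0]},{"jaw":0.4,"travel":[0,0,-0.8],"delta_rot":[0,0,0]},{"jaw":0.4,"travel":[0,0,-0.8],"delta_rot":[0,0,0]},{"jaw":0.4,"travel":[0,0,-0.8],"delta_rot":[0,0,0]}]' 80
```

```text
time: 24.88
position: [0.487, -0.1345, -0.0237]
eef_rot: [0.703, -0.074, 0.074, -0.703]
wrist_force: [1.4, -0.0, -0.5]
width: 0.601
```

```bash
python3 -m creep '[{"jaw":0.4,"travel":[0,0,-0.4],"delta_rot":[0,0,0]},{"jaw":0.4,"travel":[0,0,-0.8],"delta_rot":[0,0,0]},{"jaw":0.4,"travel":[0,0,-0.8],"delta_rot":[0,0,0]},{"jaw":0.4,"travel":[0,0,-0.8],"delta_rot":[0,0,0]},{"jaw":0.4,"travel":[0,0,-0.8],"delta_rot":[0,0,0]}]' 80
```

```text
time: 25.3
position: [0.487, -0.1346, -0.0245]
eef_rot: [0.703, -0.074, 0.074, -0.703]
wrist_force: [0.9, 0.8, -0.4]
width: 0.598
```

```bash
python3 -m creep '[{"jaw":0.4,"travel":[0,0,-0.4],"delta_rot":[0,0,0]},{"jaw":0.4,"travel":[0,0,-0.8],"delta_rot":[0,0,0]},{"jaw":0.4,"travel":[0,0,-0.8],"delta_rot":[0,0,0]},{"jaw":0.4,"travel":[0,0,-0.8],"delta_rot":[0,0,0]},{"jaw":0.4,"travel":[0,0,-0.8],"delta_rot":[0,0,0]}]' 80
python3 - <<'E'
from h import *
o=observe();P=o["position"];print(P,o["wrist_force"]);d=get_image("scene");im=d["image"];x0,y0=175,165
I=np.clip(cv2.resize(im[y0:y0+75,x0:x0+80],None,fx=8,fy=8,interpolation=cv2.INTER_CUBIC).astype(float)*1.2+10,0,255).astype(np.uint8)
cv2.imwrite("pics/d4.png",I)
E
```

```text
time: 25.72
position: [0.4871, -0.1346, -0.025]
eef_rot: [0.703, -0.074, 0.074, -0.703]
wrist_force: [-2.8, 0.5, 5.2]
width: 0.598
[ 0.48712694 -0.13460262 -0.02497195] [-2.82963258  0.54505292  5.20042492]
```

View pics/d4.png

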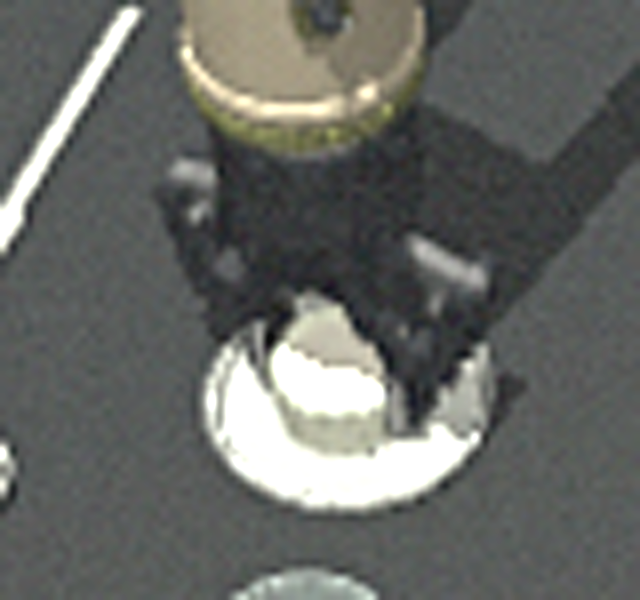

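```bash
python3 -m creep '[{"jaw":0.4,"travel":[0,0,0.5],"delta_rot":[0,0,0]},{"jaw":0.58,"travel":[0,0,0.5],"delta_rot":[0,0,0]},{"jaw":0.62,"travel":[0,0,0.5],"delta_rot":[0,0,0]},{"jaw":0.65,"travel":[0,0,0.5],"delta_rot":[0,0,0]},{"jaw":0.68,"travel":[0,0,0.5],"delta_rot":[0,0,0]}]' 30
python3 -m creep '[{"jaw":0.7,"travel":[0,0,0],"delta_rot":[0,0,0]},{"jaw":0.72,"travel":[0,0,0],"delta_rot":[0,0,0]},{"jaw":0.72,"travel":[0,0,2],"delta_rot":[0,0,0]},{"jaw":0.72,"travel":[0,0,5],"delta_rot":[0,0,0]},{"jaw":0.72,"travel":[0,0,8],"delta_rot":[0,0,0]}]' 30
python3 - <<'E'
from h import *
o=observe();P=o["position"];print(P,o["wrist_force"],o["width"]);d=get_image("scene");im=d["image"];x0,y0=175,165
I=np.clip(cv2.resize(im[y0:y0+75,x0:x0+80],None,fx=8,fy=8,interpolation=cv2.INTER_CUBIC).astype(float)*1.2+10,0,255).astype(np.uint8)
cv2.imwrite("pics/d5.png",I)
E
```

```text
time: 26.18
position: [0.487, -0.1345, -0.0249]
eef_rot: [-0.703, 0.074, -0.074, 0.703]
wrist_force: [0.6, 0.0, -0.1]
width: 0.679
time: 26.6
position: [0.487, -0.1346, -0.0165]
eef_rot: [-0.703, 0.074, -0.074, 0.703]
wrist_force: [1.2, -0.1, 0.3]
width: 0.721
[ 0.4869735  -0.13456343 -0.01652719] [ 1.18859881 -0.05875417  0.27741031] 0.7211854871069174
```

View pics/d5.png

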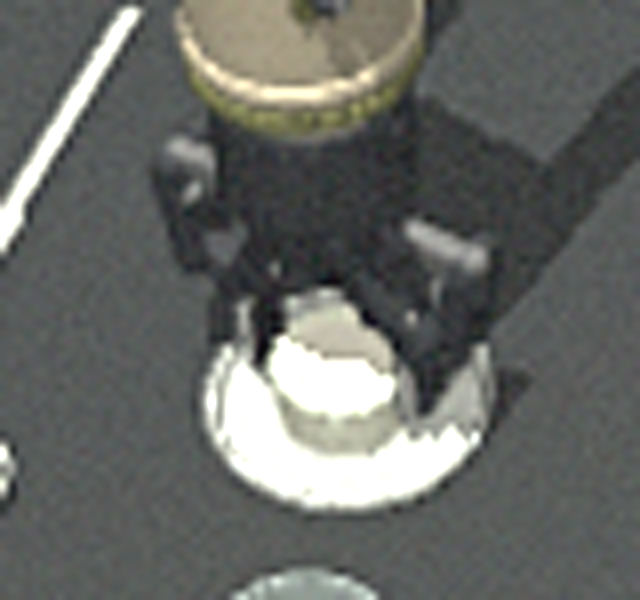

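Cap stays down (its front edge is still at (340,455) in the crop). I'll withdraw upward.

```bash
python3 -m creep '[{"jaw":0.75,"travel":[0,0,8],"delta_rot":[0,0,0]},{"jaw":0.8,"travel":[0,0,18],"delta_rot":[0,0,0]},{"jaw":0.8,"travel":[0,0,32],"delta_rot":[0,0,0]},{"jaw":0.8,"travel":[0,0,55],"delta_rot":[0,0,0]},{"jaw":0.8,"travel":[0,0,85],"delta_rot":[0,0,0]}]' 30
python3 -m creep '[{"jaw":0.8,"travel":[0,0,35],"delta_rot":[0,0,0]},{"jaw":0.8,"travel":[-15,0,70],"delta_rot":[0,0,0]},{"jaw":0.8,"travel":[-40,5,100],"delta_rot":[0,0,0]},{"jaw":0.8,"travel":[-70,20,120],"delta_rot":[0,0,0]},{"jaw":0.8,"travel":[-90,40,130],"delta_rot":[0,0,0]}]' 30
python3 -m creep '[{"jaw":0.8,"travel":[0,35,0],"delta_rot":[0,0,0]},{"jaw":0.8,"travel":[0,70,0],"delta_rot":[0,0,0]},{"jaw":0.8,"travel":[0,100,0],"delta_rot":[0,0,0]},{"jaw":0.8,"travel":[0,120,0],"delta_rot":[0,0,0]},{"jaw":0.8,"travel":[0,120,0],"delta_rot":[0,0,0]}]' 30
python3 - <<'E'
from h import *
o=observe();print(o["position"],o["wrist_force"],o["width"])
for n in("scene","top"): cv2.imwrite(f"pics/{n}9.png",get_image(n)["image"])
s=cv2.imread("pics/scene9.png");t=cv2.imread("pics/top9.png")
c=lambda im,x,y:cv2.resize(im[y:y+60,x:x+60],None,fx=6,fy=6,interpolation=cv2.INTER_CUBIC)
cv2.imwrite("pics/f9.png",np.hstack([c(s,190,185),c(t,310,206)]))
E
```

```text
time: 27.07
position: [0.4855, -0.134, 0.0681]
eef_rot: [-0.703, 0.075, -0.073, 0.704]
wrist_force: [-0.2, -0.2, 0.2]
width: 0.795
time: 27.48
position: [0.3968, -0.0954, 0.2028]
eef_rot: [0.704, -0.073, 0.076, -0.702]
wrist_force: [0.9, 0.5, -0.7]
width: 0.795
time: 27.9
position: [0.3969, 0.0285, 0.1995]
eef_rot: [-0.703, 0.072, -0.073, 0.704]
wrist_force: [0.7, -0.4, -0.0]
width: 0.796
[0.39687335 0.02851181 0.19947992] [ 0.65918672 -0.43388994 -0.01208199] 0.7961028505684561
```

View pics/f9.png

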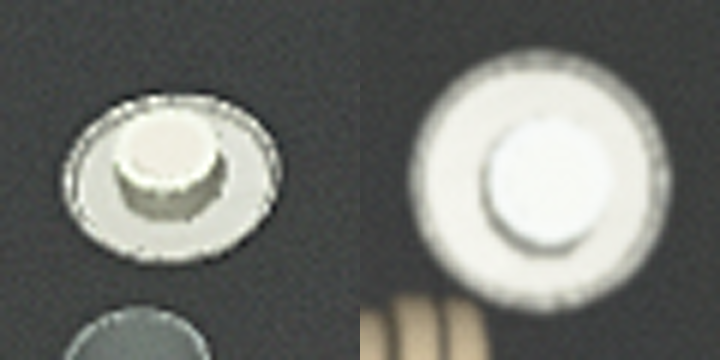

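View pics/scene9.png

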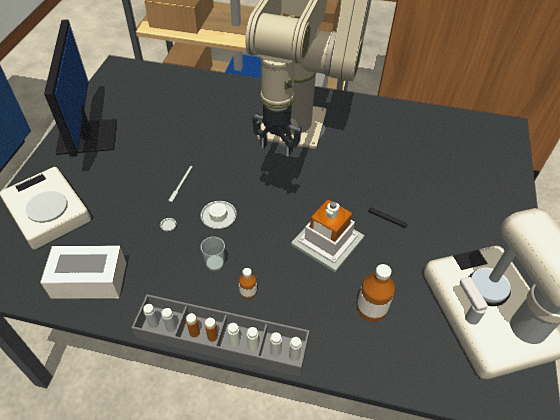

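View pics/top9.png

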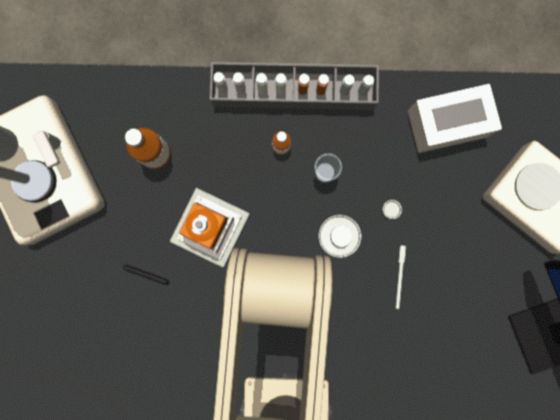

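```bash
python3 - <<'E'
from h import *
a=cv2.imread("pics/top0.png");b=cv2.imread("pics/top9.png")
for im in(a,b):
    k=cv2.resize(im[208:264,312:368],None,fx=8,fy=8,interpolation=cv2.INTER_CUBIC);m=(k.min(2)>110).astype(np.uint8)
    if im is b: m[45*8:,:18*8]=0
    q=max(cv2.findContours(m,cv2.RETR_EXTERNAL,cv2.CHAIN_APPROX_NONE)[0],key=cv2.contourArea);print(cv2.fitEllipse(cv2.convexHull(q)))
df=cv2.absdiff(cv2.GaussianBlur(a,(5,5),0),cv2.GaussianBlur(b,(5,5),0)).max(2)>40
n,_,st,_=cv2.connectedComponentsWithStats(df.astype(np.uint8));print([s.tolist() for s in st[1:] if s[4]>8])
o=observe();print(o["joint_vel"].round(3))
from rig import hand_in
print(hand_in())
E
```

```text
((223.89324951171875, 225.7764892578125), (343.9305419921875, 348.7046813964844), 135.6046142578125)
((223.90283203125, 225.61611938476562), (344.1531982421875, 348.7771301269531), 133.56239318847656)
[[178, 202, 34, 36, 532], [331, 240, 14, 9, 41], [213, 248, 120, 172, 10112], [243, 377, 24, 43, 443], [296, 378, 13, 27, 283], [313, 382, 4, 35, 72], [0, 400, 3, 7, 17], [16, 404, 13, 13, 65], [304, 407, 8, 13, 82]]
[-0.039  0.008  0.002 -0.005 -0.004 -0.008]
the job is handed in; nothing more can be done
None
```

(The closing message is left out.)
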